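Tilt out a bin and complete the candle tray

ROBOT

A 6-joint arm with a two-finger parallel gripper is mounted at the origin on the work surface. World frame = base frame: x ahead of the robot, y to its left, z up, the work surface at z = 0. Lengths are in m, angles in rad, forces in N, time in s.
With the tool pointing down it reaches from about 0.4 to 0.925 m from the base axis. Payload 12.5 kg.
Tool frame: the origin (TCP) lies at the very end of the fingers, on their centre line; the grasp point (between the pads) lies grasp_offset behind it (grasp_offset is the distance from the TCP to the grasp point, in m); z points along the fingers, x is the direction in which the jaws open and shut, and the axes are right-handed (so a half turn about z gives the same grasp; the last joint's range is limited). The gripper opens to 95 mm and grips with 3 to 60 N. Pads are 20 mm wide; open, the fingers measure 119 mm over their backs; the gripper's body (75 mm by 180 mm) begins 59 mm behind the grasp point.
Start: joints at [-1.256, 0.491, 1.559, -0, 1.092, -0.106], TCP at [0.255, -0.57, 0.192] pointing down, gripper open.
Joint ranges: [-3.1, 3.1], [-0.84, 2.19], [0.05, 2.79], [-1.13, 4.28], [0.06, 2.93], [-2.69, 2.69]. Speed limits (rad/s): [2.22, 2.22, 2.79, 3.14, 3.14, 3.14].

INTERFACE

Orientations are given as a 3x3 rotation matrix whose columns are the frame's x, y, z axes.
In Python, from workcell import * gives the robot as it stands. The module is installed in compiled form; this text tells all that it offers.
- The arm moves only by the shell command python3 -m creep 'ROWS' [OPENING] [FORCE]. ROWS is JSON, a list of rows, each a list of 2 entries, a list of its own where there are three numbers: the shift along the tool's x, y, z normalised to -1 to 1, where 1 is 0.5 m, then the turn about the tool's z normalised to -1 to 1, where 1 is 90 degrees. In form: [[[x, y, z], yaw], ...]. A call has 1 to 5 rows; each row is the pose to reach, as a shift and turn from the pose commanded when the call began, along the tool's axes at that moment; what a row does not reach only later rows make up. A row lasts 1/12 s, in which the tool goes at most 41.7 mm and 7.16 degrees, less where a joint would pass 70% of its speed; a pose out of reach is approached as far as the arm can. A call with a number of a shift or a turn outside -1 to 1 is refused whole. A call with a gripper value outside its range is refused whole. OPENING is the opening, from 0 (shut) to 1 (fully open), set as the call begins (- or left out, the last holds). The fingers move at their own pace and stop on an object; FORCE is the grip in N (left out, the last holds). Time passes only in rows, so rows that repeat a pose let the fingers close. It gives the time, the measured TCP pose, the force and the opening at its end, in the units of the state.
- state(): the state, without advancing time (a new reading comes with each control period).
- capture(name): name is "scene" or "top" or "wrist"; returns the picture (400x640x3 uint8, red, green, blue); there is no depth.
- camera_info(name): a dict with "camera_matrix" (3x3 intrinsics, pixels), "R" (3x3) and "t" (3): a world point X has camera coordinates R X + t; the wrist camera has in their place "tool_from_camera" (4x4, takes a point from camera to tool coordinates, whose origin is the TCP and whose axes are the tool frame's). Camera axes: x right, y down, z forward; pixel columns grow to the right and rows downward; lengths in m; the calibration is good to about 2 mm. The wrist camera is an equidistant fisheye: a pixel r from the principal point sees the ray r / f radians off the axis. A picture is of the moment at which its call begins: read the wrist's pose just before it. camera_info takes no time and is no camera call.
- sign_off(): hands the job in, once; it reports no verdict.
Trained networks look in the newest picture that a camera, given by its name, has taken for a name from the list of things; names that differ only in an ending like _2 or _b are one class to them, and where a whole thing is asked for, a point or a joint stands for the part that bears it (a point fixed in the world has none). Each returns a list of dicts, best first, with "confidence" (0 to 1); they miss things now and then, are a little off and sometimes report something else, mostly with a low value. They report only what shows in the picture. A call takes as long as a camera call.
- spot_in(camera, target): "extent" ([left, top, width, height] in pixels, round what is visible of it).
- tip_of(camera, target): "xy" ([column, row] in pixels: a listed point, or the origin of a listed thing).
The state is a dict: "time_s": time; "qpos": joint angles; "dq": joint speeds; "joint_torque": joint torques, N m; "tool_pos": TCP position; "orientation": TCP orientation; "ft_force": force on the tool from outside, world axes, zero at the start; "moment": the same for the moment, N m; "grip_width": opening from 0.0 (shut) to 1.0 (fully open).
Only numpy, scipy, OpenCV 4.12 (cv2) and the standard library are available. Lean on these libraries where they do the work, as an engineer would, in place of code of your own. Each camera call takes 0.05 s, during which the arm holds its last target. There are 200 camera calls.

TASK

Complete the packing tray with a fourth pillar candle like the three already in it: move the jar that stands in the way to a clear spot on the table and leave it upright, then tilt that pillar candle's bin fully out, take the candle and stand it upright on the cardboard disc in the tray's empty cell, setting it down rather than dropping it. Finally close the bin fully; leave everything else, the other two bins included, as it is and knock nothing over.

Things in the scene. Friction and masses are not known exactly. Their poses are not given: they have to be found in the camera images.
- unit_a: grey housing, fixed, of the tilt-out bin that holds the pillar candle: 120 deep (x), 132 wide (y), 188 mm high; origin at the centre of its underside, z up; open front towards its own -x (roughly to the robot), front plane at x = -60 mm. 4 mm side panels; five wires across the top, 29 mm apart at height 186 mm, bar the way from above. Three alike units stand in a row, in any order
- unit_b: a like housing, whose bin is closed and holds a slim candle; same origin and axes; the table in front of it is free
- unit_c: a like housing, whose bin is empty and may have been left partly tilted out; same origin and axes
- bin_a (a joint): tilt (rad) of the yellow bin in unit_a: 0 closed, 0.6 fully out at its stop, top towards the unit's -x, about a level axis along the unit's y through bin_a_hinge at its lower front edge. Stiff hinge: stays where left, needs 2 to 5 N at the tab. Bin 75 deep x 122 wide outside, walls 3 to 4, floor 4 mm; front wall 90, sides 64, back 50 mm high
- bin_b (a joint): the same for the bin in unit_b; starts closed
- bin_c (a joint): the same for the bin in unit_c; starts anywhere from 0 to 0.4
- bin_a_hinge (a point): on the hinge axis of bin_a, mid-width; 18 mm above the table, at (-56, 0, 18) mm in unit_a
- bin_a_handle (a point): middle of bin_a's pull tab, moving with the bin: a plain upright fin 14 mm thick (along the unit's y), standing 41 mm out from the front wall near its top, 28 mm high; pinch it across the 14 mm. Bin closed: this point is 24 mm ahead (-x) of the hinge and 76 mm above it, axes those of the unit; they turn with the bin
- bin_b_handle (a point): same point on bin_b
- bin_c_handle (a point): same point on bin_c
- unit_a_front (a point): point on the table 85 mm ahead of unit_a's front plane, mid-width: the middle of the patch into which bin_a's tab and top edge swing; the jar is clear of it when its middle is 100 mm or more from here
- pillar: the pillar candle to pack: plain beeswax cylinder 44 mm diameter, 100 mm tall, about 150 g, loose in bin_a near its middle, its foot 22 mm above the table; origin at the centre of its foot, z along it to the wick (8 mm stub). As the bin tilts out it leans on the front wall, at the bin's tilt or up to 0.25 rad more
- tray: white plastic packing tray fixed to the table, 164 x 164 x 22 mm, walls 4 mm, floor 4 mm thick, divided into 2 x 2 cells with centres at (+-39.5, +-39.5) mm in its frame; origin at the centre of its underside
- disc: cardboard disc 52 mm diameter, 2 mm thick, fixed on the floor of the tray's one empty cell; origin at the centre of its underside (4 mm above the table), z up
- packed1: pillar candle like the other, standing in a cell of the tray; origin at the centre of its foot, z up
- packed2: a second such candle in another cell
- packed3: a third such candle in another cell
- jar: closed amber glass jar with steel lid, 54 mm diameter, 90 mm high, about 250 g, standing in front of bin_a where it blocks the swing, 15 to 26 mm ahead of the pull tab's end; origin at the centre of its underside, z up
- slim: slim beeswax candle, 26 mm diameter, 115 mm tall, loose in bin_b; bystander; origin at its foot
- mug: white mug, 76 mm diameter (handle extra), 90 mm high; bystander; origin at the centre of its underside
- spool: small wooden spool, 44 mm diameter, 52 mm high; bystander; origin at the centre of its underside
- can: steel can, 66 mm diameter, 110 mm high; bystander; origin at the centre of its underside

How it is judged:
On the way, in this order (a step that is already met when the one before it is completed fails the run):
1. the jar stands upright on the table, let go, at least 100 mm from the middle of the swing patch, while the bin is still closed (below 0.2 rad) (horizontal distance between jar and unit_a_front above 0.1 m and height (world z) of jar below 0.006 m and angle between jar's own z axis and vertical below 0.1 rad and contact force between the fingers and jar below 0.3 N and linear speed of jar below 0.03 m/s and value of joint bin_a below 0.2 rad), for 0.1 s.
2. the bin is tilted out to 0.5 rad or more with the candle still in it (value of joint bin_a above 0.5 rad and distance between pillar and bin_a_hinge below 0.085 m), for 0.2 s.
3. the candle stands upright on the disc, let go (horizontal distance between pillar and disc below 0.018 m and z of pillar in the frame of disc below 0.008 m and angle between pillar's own z axis and vertical below 0.1 rad and contact force between the fingers and pillar below 0.3 N), for 0.2 s.
At the end, for the whole second after the job is handed in: The pillar candle stands upright (within 0.1 rad) and at rest on the disc, its centre within 18 mm of the disc's; bin_a is closed (below 0.06 rad); the jar stands upright and at rest on the table; mug, spool, can and the packed candles stand upright (horizontal distance between pillar and disc below 0.018 m and z of pillar in the frame of disc below 0.008 m and angle between each of pillar, jar, packed1, packed2, packed3, mug, spool, can's own z axis and vertical below 0.1 rad and linear speed of each of pillar, jar below 0.02 m/s and value of joint bin_a below 0.06 rad and height (world z) of jar below 0.006 m); the robot touches nothing.
It fails at once if the jar is tipped by more than 0.6 rad (angle between jar's own z axis and vertical above 0.6 rad).
It fails at once if a bystander (packed candle, mug, spool, can, slim candle) is moved by more than 30 mm or tipped by more than 0.5 rad (distance of any of packed1, packed2, packed3, mug, spool, can, slim from where it was at the start of the episode above 0.03 m or angle between any of packed1, packed2, packed3, mug, spool, can, slim's own z axis and vertical above 0.5 rad).
It fails at once if another bin's handle is moved by more than 25 mm (distance of any of bin_b_handle, bin_c_handle from where it was at the start of the episode above 0.025 m).
It fails at once if the candle is dropped: it falls free of the fingers at more than 0.6 m/s (contact force between the fingers and pillar below 0.1 N and linear speed of pillar above 0.6 m/s).
It also fails if it takes over 72 s, if anything falls off the work surface, if the arm or the gripper's body presses on something with over 40 N, if the wrist force passes 120 N, or if a joint passes its speed limit or range.

## Working session

There is one attempt and no reset: what is moved stays moved. The work goes in short steps, Python scripts to look and compute and a shell command to move; the robot and the scene stay as the last step left them, time stands still between calls to the robot, and variables do not carry over. Pictures are saved under pics/ and viewed, about 8 in all and at most 12, crops included, and the job is handed in when it is done.

```bash
mkdir -p pics; python3 - <<'E'
from workcell import *
import cv2
for n in ["scene","top"]:
    cv2.imwrite(f"pics/{n}0.png",capture(n)[:,:,::-1])
    i=camera_info(n); print(n,i)
    for t in ["unit_a","jar","pillar","tray","disc","mug","spool","can","bin_a_handle"]:
        print(t,[([round(v) for v in d["xy"]],round(d["confidence"],2)) for d in tip_of(n,t)])
print(camera_info("wrist")); print(state()); 
try: print(grasp_offset)
except Exception as e: print(e)
E
```

```text
scene {'camera_matrix': array([[376.70348573,   0.        , 325.64484947],
       [  0.        , 376.70348573, 198.66503984],
       [  0.        ,   0.        ,   1.        ]]), 'R': array([[-0.413658  ,  0.91026894, -0.01724887],
       [ 0.72119909,  0.3160573 , -0.61642489],
       [-0.5556608 , -0.26742895, -0.78722476]]), 't': array([ 0.22559863, -0.38024183,  1.31093681])}
unit_a [([275, 216], 0.79), ([417, 276], 0.72), ([343, 250], 0.56)]
jar [([373, 210], 0.77)]
pillar [([342, 233], 0.96)]
tray [([224, 151], 0.68)]
disc [([201, 155], 0.74)]
mug [([504, 249], 0.65), ([218, 142], 0.51), ([229, 163], 0.37)]
spool [([222, 213], 0.94), ([230, 160], 0.57)]
can [([170, 200], 0.78), ([223, 214], 0.71), ([341, 249], 0.28)]
bin_a_handle [([360, 205], 0.65), ([276, 216], 0.37)]
top {'camera_matrix': array([[471.07346806,   0.        , 315.28767974],
       [  0.        , 471.07346806, 199.84050005],
       [  0.        ,   0.        ,   1.        ]]), 'R': array([[ 0.00826322, -0.99996093, -0.00314118],
       [-0.99578502, -0.00794168, -0.09137355],
       [ 0.09134504,  0.00388298, -
[... 989 characters left out ...]
9951298e-06,
        1.09174606e+00, -1.05599986e-01]), 'dq': array([-0.00030484,  0.00059573, -0.00165303, -0.00128598,  0.00080981,
        0.00010161]), 'joint_torque': array([ 2.42216134e-03, -6.12461543e+01, -2.58429354e+01,  6.91089244e-02,
        4.46192070e-02, -5.88856622e-06]), 'tool_pos': array([ 0.25532923, -0.5704829 ,  0.19185445]), 'orientation': array([[ 4.08478764e-01, -9.12767823e-01,  2.12242822e-05],
       [-9.12767822e-01, -4.08478764e-01, -3.90438053e-05],
       [ 4.43075977e-05, -3.42427654e-06, -9.99999999e-01]]), 'ft_force': array([0.29123723, 0.33541902, 0.39931016]), 'moment': array([ 0.01700809,  0.02441941, -0.00959116]), 'grip_width': 0.99884990445364}
0.0188
```

```bash
python3 - <<'E'
import cv2
a=cv2.imread("pics/scene0.png")[90:340,120:560];b=cv2.imread("pics/top0.png")[110:290,130:530]
a=cv2.resize(a,(528,300));b=cv2.resize(b,(660,297),interpolation=cv2.INTER_CUBIC)
a=cv2.copyMakeBorder(a,0,0,0,132,cv2.BORDER_CONSTANT)
cv2.imwrite("pics/both0.png",cv2.vconcat([a,b]))
E
cat > h.py <<'E'
from workcell import *
import numpy as np
def ray(cam,px,z):
    """world point at height z seen at pixel of a fixed camera"""
    i=camera_info(cam);K,R,t=i["camera_matrix"],i["R"],i["t"]
    d=R.T@np.linalg.solve(K,[*px,1.]);c=-R.T@t
    return c+d*(z-c[2])/d[2]
def wray(px,z,s):
    """the same for the wrist camera, s: the state before the picture"""
    i=camera_info("wrist");K,T=i["camera_matrix"],i["tool_from_camera"]
    v=(np.array(px)-K[:2,2])/K[0,0];r=np.hypot(*v)
    d=np.array([*(v/max(r,1e-9)*np.sin(r)),np.cos(r)])
    R=s["orientation"];d=R@T[:3,:3]@d;c=s["tool_pos"]+R@T[:3,3]
    return c+d*(z-c[2])/d[2]
def wpix(X,s):
    i=camera_info("wrist");K,T=i["camera_matrix"],i["tool_from_camera"]
    p=T[:3,:3].T@(s["orientation"].T@(np.array(X)-s["tool_pos"])-T[:3,3])
    r=np.hypot(p[0],p[1]);return K[:2,2]+K[0,0]*np.arctan2(r,p[2])*p[:2]/r
def pix(cam,X):
    i=camera_info(cam);p=i["camera_matrix"]@(i["R"]@X+i["t"]);return p[:2]/p[2]
def shift(d):
    "world displacement -> tool axes in row units"
    return np.round(state()["orientation"].T@np.array(d)/0.5,4)
E
python3 - <<'E'
from h import *
P=lambda n,px,z:print(n,np.round(ray(*px,z),3))
for n,c,z in [("ua",("top",(232,180)),0),("um",("top",(294,181)),0),("uc",("top",(363,184)),0),("jar",("top",(282,229)),0),("jarS",("scene",(373,210)),0),
 ("tab",("top",(288,205)),.094),("tabS",("scene",(360,205)),.094),("pil",("top",(298,186)),.022),("pilS",("scene",(342,233)),.022),("tray",("top",(448,237)),0),("trayS",("scene",(224,151)),0),("disc",("top",(460,220)),.004),("discS",("scene",(201,155)),.004),
 ("mug",("top",(179,230)),0),("spool",("top",(401,168)),0),("can",("top",(455,167)),0),("unitsS",("scene",(275,216)),0),("unitsS",("scene",(343,250)),0),("unitsS",("scene",(417,276)),0),("t2",("top",(365,209)),.094)]: P(n,c,z)
E
```

```text
ua [0.652 0.283 0.   ]
um [0.65  0.095 0.   ]
uc [ 0.643 -0.114  0.   ]
jar [0.505 0.129 0.   ]
jarS [0.515 0.123 0.   ]
tab [0.569 0.107 0.094]
tabS [0.581 0.107 0.094]
pil [0.632 0.082 0.022]
pilS [0.627 0.082 0.022]
tray [ 0.485 -0.368  0.   ]
trayS [ 0.487 -0.364  0.   ]
disc [ 0.536 -0.404  0.004]
discS [ 0.532 -0.414  0.004]
mug [0.499 0.439 0.   ]
spool [ 0.692 -0.229  0.   ]
can [ 0.697 -0.393  0.   ]
unitsS [ 0.636 -0.104  0.   ]
unitsS [0.658 0.098 0.   ]
unitsS [0.653 0.281 0.   ]
t2 [ 0.56  -0.11   0.094]
```

View pics/both0.png

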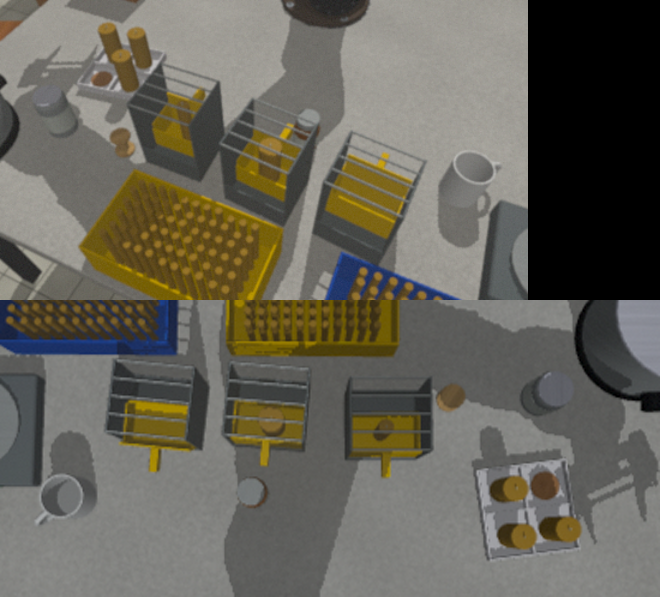

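The top view shows the middle unit (row ~410) as unit_a with the pillar in it, and the jar ahead of its tab. The left bin is the partly open one, the slim candle is on the right, and the tray with its empty far-right cell is at the right edge. Next I'll fly to just before unit_a, turn the jaws along the unit's y axis, and look with the wrist camera.

```bash

python3 -m creep '[[[-0.074,-0.066,-0.05],0],[[-0.148,-0.131,-0.05],0],[[-0.222,-0.197,-0.06],0],[[-0.296,-0.263,-0.06],0],[[-0.296,-0.263,-0.06],0]]' 1 20
python3 -m creep '[[[-0.074,-0.066,-0.02],0],[[-0.148,-0.131,-0.04],0],[[-0.222,-0.197,-0.06],0],[[-0.296,-0.263,-0.06],0],[[-0.296,-0.263,-0.06],0]]'
python3 -m creep '[[[-0.074,-0.066,-0.02],0],[[-0.148,-0.131,-0.04],0],[[-0.222,-0.197,-0.06],0],[[-0.296,-0.263,-0.08],0],[[-0.296,-0.263,-0.08],0]]'
python3 -m creep '[[[-0.06,-0.055,0],0.08],[[-0.12,-0.11,0],0.16],[[-0.18,-0.16,0],0.24],[[-0.18,-0.16,0],0.32],[[-0.18,-0.16,0],0.344]]'
python3 -m creep '[[[0,0,0],0],[[0,0,0],0]]'
cat > look.py <<'E'
import sys,cv2
from h import *
s=state(); im=capture("wrist"); cv2.imwrite(f"pics/{sys.argv[1]}.png",im[:,:,::-1])
print(np.round(s["tool_pos"],4),np.round(s["orientation"][:,0],4),round(s["time_s"],2),np.round(s["ft_force"],1),round(s["grip_width"],3))
for a in sys.argv[2:]:
    t,z=a.split(":")
    print(t,[(np.round(d["xy"],1).tolist(),round(d["confidence"],2),np.round(wray(d["xy"],float(z),s),4)[:2].tolist()) for d in tip_of("wrist",t)[:3]])
E
python3 look.py w1 jar:0 bin_a_handle:.094 unit_a:0 pillar:.022
```

```text
time_s: 1.42
tool_pos: [0.3151, -0.3794, 0.2222]
orientation: [[0.408, -0.913, 0.0], [-0.913, -0.408, -0.0], [0.0, -0.0, -1.0]]
ft_force: [0.9, 0.2, 0.1]
grip_width: 0.998
time_s: 1.83
tool_pos: [0.3747, -0.1905, 0.2526]
orientation: [[0.409, -0.913, 0.001], [-0.913, -0.409, -0.001], [0.001, -0.001, -1.0]]
ft_force: [1.3, -1.1, -0.0]
grip_width: 1.003
time_s: 2.25
tool_pos: [0.4343, -0.0016, 0.2927]
orientation: [[0.409, -0.913, 0.001], [-0.913, -0.409, -0.0], [0.001, -0.001, -1.0]]
ft_force: [0.1, -1.5, -0.5]
grip_width: 1.003
time_s: 2.67
tool_pos: [0.4707, 0.1135, 0.2916]
orientation: [[-0.123, -0.992, -0.0], [-0.992, 0.123, 0.0], [-0.0, 0.0, -1.0]]
ft_force: [-0.6, -0.4, -0.3]
grip_width: 0.998
time_s: 2.83
tool_pos: [0.4702, 0.1108, 0.2918]
orientation: [[-0.116, -0.993, -0.0], [-0.993, 0.116, -0.0], [0.0, 0.0, -1.0]]
ft_force: [-0.2, 0.3, -0.6]
grip_width: 1.002
[0.4702 0.1108 0.2918] [-1.158e-01 -9.933e-01  2.000e-04] 2.83 [-0.2  0.3 -0.6] 1.002
jar [([305.4, 139.2], 0.59, [0.5117, 0.1233])]
bin_a_handle [([317.7, 98.4], 0.62, [0.5682, 0.0978])]
unit_a [([315.0, 48.1], 0.82, [0.6531, 0.0917]), ([438.2, 52.3], 0.82, [0.6358, -0.1067]), ([199.1, 69.5], 0.79, [0.6506, 0.2796])]
pillar [([316.9, 59.7], 0.68, [0.6301, 0.0914])]
```

View pics/w1.png

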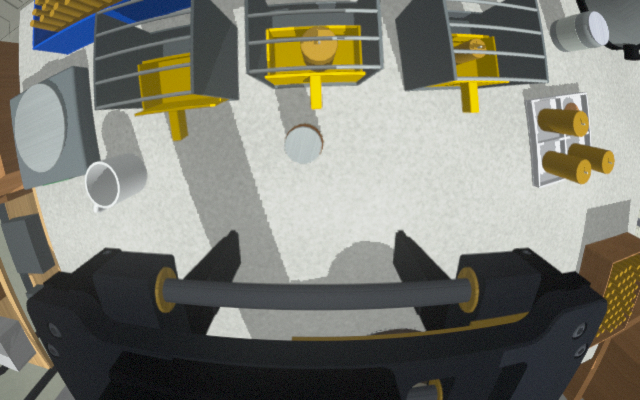

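The wrist picture shows the jar's lid at (304,146) in front of unit_a's tab at (317,92), and the unit is nearly square to the tool. The gripper body is wide along the jaw axis, as I assumed. Now I'll grasp the jar.

```bash

python3 -m creep '[[[-0.037,-0.078,0.03],0],[[-0.037,-0.078,0.1],0],[[-0.037,-0.078,0.18],0],[[-0.037,-0.078,0.26],0],[[-0.037,-0.078,0.3],0]]' 1 20
python3 look.py w2 jar:0 bin_a_handle:.094 unit_a:0 
python3 -c "
from h import *;print(shift(np.array([.511,.125,.036])-state()['tool_pos']))
import cv2;cv2.imwrite('pics/w2c.png',cv2.resize(cv2.imread('pics/w2.png')[0:250,140:500],(792,550)))"
```

```text
time_s: 3.5
tool_pos: [0.5096, 0.1239, 0.1379]
orientation: [[-0.119, -0.993, -0.004], [-0.993, 0.119, -0.001], [0.001, 0.004, -1.0]]
ft_force: [0.1, 0.4, -0.2]
grip_width: 1.003
[0.5096 0.1239 0.1379] [-0.1189 -0.9929  0.0011] 3.5 [ 0.1  0.4 -0.2] 1.003
jar [([315.3, 185.1], 0.6, [0.5111, 0.1249])]
bin_a_handle []
unit_a [([495.0, 61.9], 0.97, [0.637, -0.1025]), ([164.2, 80.5], 0.8, [0.6549, 0.2801])]
[-0.0013  0.0019  0.2133]
```

View pics/w2c.png

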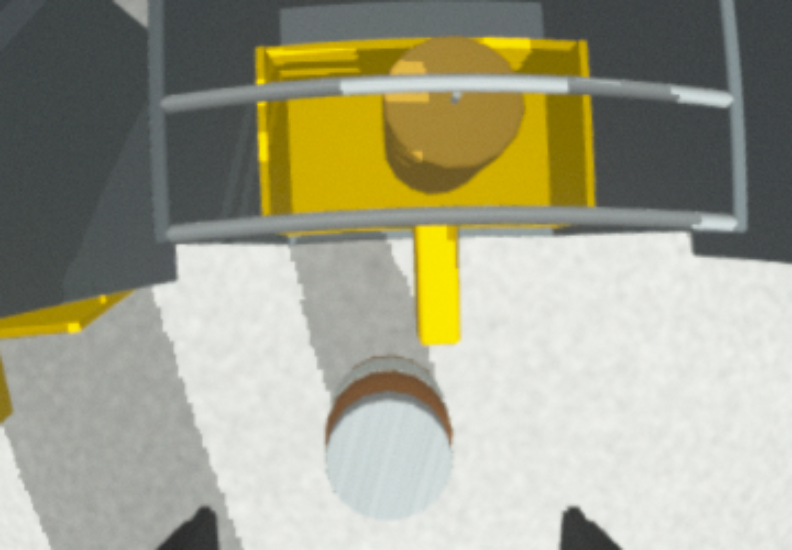

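The crop shows the jar centred between the fingers, the tab's end at crop (440,340), and the front wire running from (165,233) to (745,223). I'll work out the unit pose from these and take the jar.

```bash

python3 - <<'E'
from h import *
s=state()
f=lambda x,y,z:wray((140+x/2.2,y/2.2),z,s)
a=f(165,233,.186);b=f(745,223,.186);print("wire",a,b,"y-axis ang",np.arctan2(-(a-b)[0],(a-b)[1]),np.linalg.norm(a-b))
e=f(440,342,.108);c=f(437,232,.108);print("tab end",e,"tab base",c, np.linalg.norm(e-c))
print("candle top",f(455,97,.122))
E
python3 -m creep '[[[0,0,0.05],0],[[0,0,0.1],0],[[0,0,0.15],0],[[0,0,0.2],0],[[0,0,0.2],0]]'
python3 -m creep '[[[0,0,0],0],[[0,0,0],0],[[0,0,0],0],[[0,0,0],0],[[0,0,0],0]]' 0.3 20
python3 -m creep '[[[0,0,0],0],[[0,0,-0.04],0],[[0,0,-0.06],0],[[0,0,-0.06],0],[[0,0,-0.06],0]]'
```

```text
wire [0.60200927 0.16369021 0.186     ] [0.59129601 0.02975409 0.186     ] y-axis ang -0.07981792603284517 0.13436390037978616
tab end [0.55814411 0.10121725 0.108     ] tab base [0.59496658 0.09815069 0.108     ] 0.03694994491259938
candle top [0.63704619 0.08850318 0.122     ]
time_s: 4.12
tool_pos: [0.5108, 0.1242, 0.0404]
orientation: [[-0.119, -0.993, -0.002], [-0.993, 0.119, -0.0], [0.001, 0.002, -1.0]]
ft_force: [0.0, -0.0, 0.3]
grip_width: 1.003
time_s: 4.53
tool_pos: [0.5118, 0.1245, 0.043]
orientation: [[-0.119, -0.993, 0.002], [-0.993, 0.119, 0.0], [-0.0, -0.002, -1.0]]
ft_force: [0.2, 0.6, 0.1]
grip_width: 0.704
time_s: 4.95
tool_pos: [0.5115, 0.1245, 0.0722]
orientation: [[-0.119, -0.993, 0.002], [-0.993, 0.119, 0.0], [-0.0, -0.002, -1.0]]
ft_force: [-0.4, -0.7, 0.2]
grip_width: 0.354
```

```bash
python3 look.py w3 jar:0 ; python3 -c "
import cv2
from h import *
a=cv2.imread('pics/w3.png')[20:320,140:500]
b=capture('top')[110:290,200:420,::-1];c=cv2.resize(b,(366,300))
cv2.imwrite('pics/w3c.png',cv2.hconcat([a,c]))
for d in tip_of('top','jar')[:2]: print(d, ray('top',d['xy'],0))
"
```

```text
[0.5115 0.1245 0.0722] [-1.193e-01 -9.929e-01 -3.000e-04] 4.95 [-0.4 -0.7  0.2] 0.354
jar [([317.8, 202.1], 0.73, [0.5133, 0.1232])]
```

View pics/w3c.png

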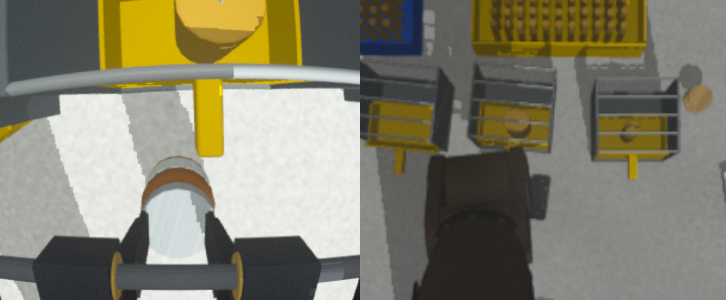

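```bash
python3 -m creep '[[[0,0,0],0],[[0,0,0],0]]'; python3 look.py w4 jar:0; python3 -c "
from h import *
s=state()
for h in (0,.03): print(wpix((.5125,.124,.09+h),s),wpix((.5125,.124,h),s))
print(spot_in('wrist','jar')[:1])"
```

```text
time_s: 5.32
tool_pos: [0.5111, 0.1244, 0.0714]
orientation: [[-0.119, -0.993, -0.001], [-0.993, 0.119, -0.0], [0.0, 0.001, -1.0]]
ft_force: [0.8, 0.2, -0.4]
grip_width: 0.298
[0.5111 0.1244 0.0714] [-1.193e-01 -9.929e-01  2.000e-04] 5.32 [ 0.8  0.2 -0.4] 0.298
jar [([319.1, 207.0], 0.6, [0.5083, 0.1224])]
[317.09511174 244.26287123] [316.86791446 202.76579951]
[317.22000731 267.46283769] [316.92676488 213.43006962]
[{'extent': [283.4, 175.3, 70.2, 99.5], 'confidence': 0.98}]
```

```bash
python3 -c "
import cv2
a=cv2.imread('pics/w4.png')[100:340,180:460]
cv2.imwrite('pics/w4c.png',cv2.resize(a,None,fx=2.4,fy=2.4))"
```

```text
(no output)
```

View pics/w4c.png

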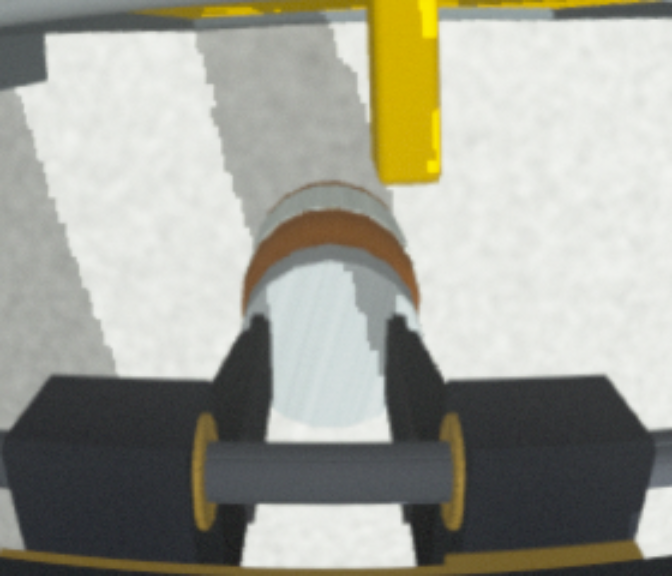

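```bash
python3 -c "
from h import *
s=state();R=s['orientation'];p=s['tool_pos']
for w in (.0143,.027):
  for z in (0,-.02,-.04,-.06):
    print(w,z,[np.round(wpix(p+R@np.array([x,-.01,z]),s)).tolist() for x in (-w,w)])
print(s['joint_torque'])"
```

```text
0.0143 0 [[295.0, 221.0], [338.0, 221.0]]
0.0143 -0.02 [[293.0, 232.0], [340.0, 232.0]]
0.0143 -0.04 [[290.0, 246.0], [343.0, 246.0]]
0.0143 -0.06 [[287.0, 263.0], [346.0, 263.0]]
0.027 0 [[276.0, 221.0], [357.0, 221.0]]
0.027 -0.02 [[272.0, 232.0], [361.0, 232.0]]
0.027 -0.04 [[267.0, 246.0], [366.0, 246.0]]
0.027 -0.06 [[261.0, 262.0], [372.0, 262.0]]
[-4.29345178e-03 -5.44881392e+01 -1.75698531e+01  9.99294425e-03
 -8.92614154e-02  1.11730682e-05]
```

```bash
python3 -c "
from h import *
s=state();R=s['orientation'].copy()
s2=dict(s);s2['tool_pos']=np.array([.5096,.1239,.1379])
for z in (.03,.05,.07,.09): print(z,wray((316.4,209),z,s2),wray((316.7,241.7),z,s), ray('top',(130+252/1.65,110+(492-300)/1.65),z),ray('scene',(120+308/1.2,90+118/1.2),z))"
```

```text
0.03 [0.49378885 0.12590113 0.03      ] [0.48814629 0.12708557 0.03      ] [0.51146502 0.1251253  0.03      ] [0.46546039 0.11282517 0.03      ]
0.05 [0.50008556 0.12514478 0.05      ] [0.49684202 0.12606166 0.05      ] [0.51077138 0.12367532 0.05      ] [0.4818058  0.11678057 0.05      ]
0.07 [0.50638226 0.12438842 0.07      ] [0.50553774 0.12503775 0.07      ] [0.51007774 0.12222534 0.07      ] [0.49815122 0.12073597 0.07      ]
0.09 [0.51267896 0.12363207 0.09      ] [0.51423346 0.12401385 0.09      ] [0.5093841  0.12077535 0.09      ] [0.51449663 0.12469137 0.09      ]
```

Measured tip position and picture disagree: the fingers closed to 0.30 around or above the lid before they had met the jar, because they close slowly at about 0.07 per row. The jar is untouched. I'll reopen, go lower, and wait for a full close before lifting.

```bash

python3 -m creep '[[[0,0,0],0],[[0,0,0],0],[[0,0,0],0],[[0,0,0],0],[[0,0,0],0]]' 1 25
python3 -m creep '[[[0,0,0],0],[[0,0,0],0],[[0,0,0],0],[[0,0,0],0],[[0,0,0],0]]' >/dev/null
python3 -m creep '[[[0,0,0.03],0],[[0,0,0.06],0],[[0,0,0.09],0],[[0,0,0.1],0],[[0,0,0.1],0]]'
python3 -m creep '[[[0,0,0],0],[[0,0,0],0],[[0,0,0],0],[[0,0,0],0],[[0,0,0],0]]' 0.3 >/dev/null
python3 -m creep '[[[0,0,0],0],[[0,0,0],0],[[0,0,0],0],[[0,0,0],0],[[0,0,0],0]]'
python3 look.py w5 jar:0;python3 -c "
from h import *
print(spot_in('wrist','jar')[:1])"
```

```text
time_s: 5.88
tool_pos: [0.5113, 0.1245, 0.0718]
orientation: [[-0.119, -0.993, 0.0], [-0.993, 0.119, -0.0], [0.0, -0.0, -1.0]]
ft_force: [-0.2, -0.0, 0.5]
grip_width: 0.591
time_s: 6.72
tool_pos: [0.5107, 0.1244, 0.0208]
orientation: [[-0.119, -0.993, -0.002], [-0.993, 0.119, -0.0], [0.001, 0.002, -1.0]]
ft_force: [1.0, 0.6, -0.2]
grip_width: 1.0
time_s: 7.55
tool_pos: [0.5113, 0.1244, 0.022]
orientation: [[-0.119, -0.993, 0.0], [-0.993, 0.119, -0.0], [0.0, -0.0, -1.0]]
ft_force: [-0.7, -1.7, 3.6]
grip_width: 0.554
[0.5113 0.1244 0.022 ] [-1.193e-01 -9.929e-01  1.000e-04] 7.55 [-0.7 -1.7  3.6] 0.554
jar [([317.1, 221.6], 0.77, [0.5129, 0.1238])]
[{'extent': [269.6, 190.0, 98.4, 134.9], 'confidence': 0.98}]
```

```bash

python3 -m creep '[[[0,0,-0.02],0],[[0,0,-0.05],0],[[0,0.03,-0.05],0],[[0,0.08,-0.05],0],[[-0.04,0.12,-0.05],0]]'
python3 -m creep '[[[-0.05,0.03,0],0],[[-0.1,0.053,0],0],[[-0.15,0.053,0],0],[[-0.193,0.053,0],0],[[-0.193,0.053,0],0]]'
python3 -m creep '[[[0,0,0],0],[[0,0,0.02],0],[[0,0,0.035],0],[[0,0,0.045],0],[[0,0,0.049],0]]'
python3 -m creep '[[[0,0,0],0],[[0,0,0],0],[[0,0,0],0]]'
```

```text
time_s: 8.12
tool_pos: [0.4523, 0.15, 0.0471]
orientation: [[-0.122, -0.993, -0.001], [-0.993, 0.122, -0.0], [0.001, 0.001, -1.0]]
ft_force: [1.0, 0.8, -3.2]
grip_width: 0.556
time_s: 8.53
tool_pos: [0.4396, 0.2536, 0.0473]
orientation: [[-0.117, -0.993, 0.001], [-0.993, 0.117, 0.001], [-0.001, -0.001, -1.0]]
ft_force: [-0.7, 0.7, -3.1]
grip_width: 0.559
time_s: 8.95
tool_pos: [0.4389, 0.2495, 0.0217]
orientation: [[-0.12, -0.993, -0.002], [-0.993, 0.12, -0.001], [0.001, 0.001, -1.0]]
ft_force: [-5.3, -9.2, 31.5]
grip_width: 0.562
time_s: 9.2
tool_pos: [0.4392, 0.25, 0.022]
orientation: [[-0.12, -0.993, -0.001], [-0.993, 0.12, -0.0], [0.0, 0.0, -1.0]]
ft_force: [-0.7, 0.3, -2.6]
grip_width: 0.556
```

```bash

python3 -m creep '[[[0,0,0.002],0],[[0,0,0.002],0],[[0,0,0.002],0],[[0,0,0.002],0],[[0,0,0.002],0]]' 1 25
python3 -m creep '[[[0,0,0],0],[[0,0,-0.05],0],[[0,0,-0.12],0],[[0,0,-0.2],0],[[0,0,-0.28],0]]'
python3 -m creep '[[[0.04,-0.01,-0.06],0],[[0.1,-0.02,-0.08],0],[[0.17,-0.03,-0.08],0],[[0.25,-0.03,-0.08],0],[[0.26,-0.03,-0.08],0]]'
python3 -m creep '[[[0,0,0],0],[[0,0,0],0]]'
python3 look.py w6 jar:0 bin_a_handle:.094 unit_a:0 ; python3 -c "
import cv2
a=cv2.imread('pics/w6.png')[0:220,100:480]
cv2.imwrite('pics/w6c.png',cv2.resize(a,None,fx=2.1,fy=2.1,interpolation=cv2.INTER_CUBIC))"
```

```text
time_s: 9.62
tool_pos: [0.4393, 0.2505, 0.0213]
orientation: [[-0.119, -0.993, 0.0], [-0.993, 0.119, -0.0], [-0.0, -0.0, -1.0]]
ft_force: [-0.5, -0.8, 0.2]
grip_width: 0.854
time_s: 10.03
tool_pos: [0.4387, 0.2503, 0.1628]
orientation: [[-0.119, -0.993, -0.001], [-0.993, 0.119, -0.0], [0.001, 0.001, -1.0]]
ft_force: [1.6, 0.2, -0.5]
grip_width: 0.997
time_s: 10.45
tool_pos: [0.4378, 0.1158, 0.2016]
orientation: [[-0.121, -0.993, 0.0], [-0.993, 0.121, -0.001], [0.001, -0.0, -1.0]]
ft_force: [-0.2, 0.0, 0.2]
grip_width: 1.0
time_s: 10.62
tool_pos: [0.4389, 0.1197, 0.2014]
orientation: [[-0.121, -0.993, 0.0], [-0.993, 0.121, 0.0], [-0.0, -0.0, -1.0]]
ft_force: [0.5, 1.0, -0.2]
grip_width: 1.006
[0.4389 0.1197 0.2014] [-1.205e-01 -9.927e-01 -2.000e-04] 10.62 [ 0.5  1.  -0.2] 1.006
jar [([220.5, 184.4], 0.81, [0.4435, 0.2495])]
bin_a_handle [([318.9, 58.0], 0.84, [0.5718, 0.1013])]
unit_a [([461.8, 18.6], 0.85, [0.6374, -0.1034]), ([316.6, 11.0], 0.75, [0.6527, 0.0936]), ([176.7, 37.5], 0.58, [0.6543, 0.2826])]
```

View pics/w6c.png

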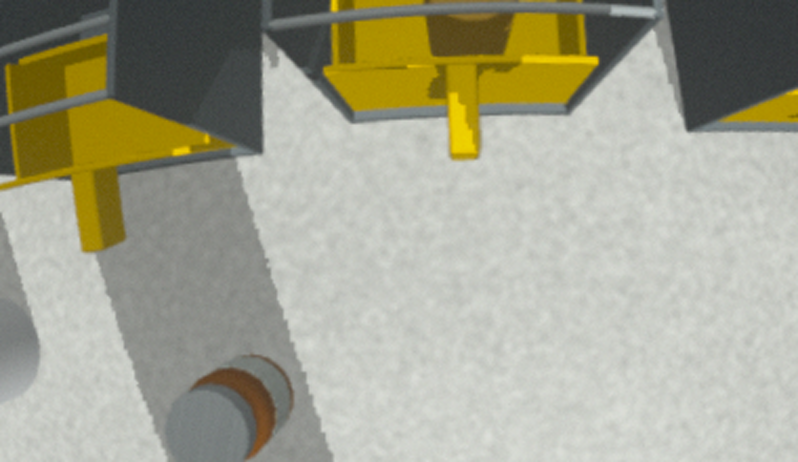

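The crop shows the jar standing at (210,425), clear of the swing patch. The bin front edge runs (326,70) to (597,62), the tab end is at (464,157), and the housing's front foot runs (354,122) to (570,112).

```bash
python3 - <<'E'
from h import *
s=state()
f=lambda x,y,z:wray((100+x/2.1,y/2.1),z,s)
for n,A,B,z in [("foot",(354,122),(570,112),.0),("wall",(326,70),(597,62),.108),("wire",(268,24),(655,14),.186)]:
    a=f(*A,z);b=f(*B,z);print(n,np.round(a,4),np.round(b,4),"mid",(a+b)/2,"yaw",np.arctan2(-(a-b)[0],(a-b)[1]),np.linalg.norm(a-b))
print("tab end top", f(463,150,.108),f(464,158,.094),"base",f(461,66,.108))
E
```

```text
foot [0.5972 0.1624 0.    ] [0.5887 0.0331 0.    ] mid [0.59297627 0.09773058 0.        ] yaw -0.06555143214769067 0.1295801110185059
wall [0.6017 0.158  0.108 ] [0.592  0.0394 0.108 ] mid [0.59681848 0.09868977 0.108     ] yaw -0.08177684273585677 0.11907390840350425
wire [0.5992 0.1628 0.186 ] [0.5886 0.0367 0.186 ] mid [0.5939008  0.09974119 0.186     ] yaw -0.08386416892664675 0.12661938323878455
tab end top [0.55619956 0.10304599 0.108     ] [0.5543215  0.10263165 0.094     ] base [0.59453323 0.09934758 0.108     ]
```

Unit pose is yaw about -0.077 with the front plane's middle at (0.5935, 0.0988). Gripping the tab would bring the gripper body close to the housing and the candle. Pressing down on the tab's outer end with shut fingers turns the hinge with clearance, so I'll do that.

```bash

python3 -m creep '[[[0,0,0],-0.028],[[0,0,0],-0.028],[[0,0,0],-0.028],[[0,0,0],-0.028],[[0,0,0],-0.028]]' 0 25
python3 -m creep '[[[0,0,0],0],[[0,0,0],0],[[0,0,0],0],[[0,0,0],0],[[0,0,0],0]]' >/dev/null
python3 -m creep '[[[0.018,-0.05,0],0],[[0.018,-0.12,0],0],[[0.018,-0.19,0.05],0],[[0.018,-0.239,0.1],0],[[0.018,-0.239,0.13],0]]'
python3 -m creep '[[[0,0,0.01],0],[[0,0,0.02],0],[[0,0,0.02],0]]'
python3 -m creep '[[[0,0,0.01],0],[[0,0,0.02],0],[[0,0,0.02],0]]'
python3 look.py w7 bin_a_handle:.094;  python3 -c "
import cv2
a=cv2.imread('pics/w7.png')[0:330,150:490]
cv2.imwrite('pics/w7c.png',cv2.resize(a,None,fx=1.8,fy=1.8,interpolation=cv2.INTER_CUBIC))"
```

```text
time_s: 11.23
tool_pos: [0.4386, 0.1199, 0.2012]
orientation: [[-0.076, -0.997, -0.0], [-0.997, 0.076, -0.0], [0.0, 0.0, -1.0]]
ft_force: [0.3, 0.2, -0.2]
grip_width: 0.706
time_s: 12.07
tool_pos: [0.5605, 0.1009, 0.1337]
orientation: [[-0.077, -0.997, 0.0], [-0.997, 0.077, -0.0], [0.0, -0.0, -1.0]]
ft_force: [-1.3, 0.2, -0.3]
grip_width: 0.025
time_s: 12.32
tool_pos: [0.5565, 0.1017, 0.1262]
orientation: [[-0.075, -0.997, -0.001], [-0.997, 0.075, -0.0], [0.0, 0.001, -1.0]]
ft_force: [-0.1, 0.2, 0.6]
grip_width: 0.007
time_s: 12.57
tool_pos: [0.5568, 0.1017, 0.1163]
orientation: [[-0.075, -0.997, 0.0], [-0.997, 0.075, -0.0], [0.0, -0.0, -1.0]]
ft_force: [0.1, -0.2, 0.0]
grip_width: 0.006
[0.5568 0.1017 0.1163] [-0.0753 -0.9972  0.    ] 12.57 [ 0.1 -0.2  0. ] 0.006
bin_a_handle [([316.5, 201.7], 0.86, [0.5735, 0.1004]), ([625.5, 233.5], 0.46, [0.5067, -0.2618])]
```

View pics/w7c.png

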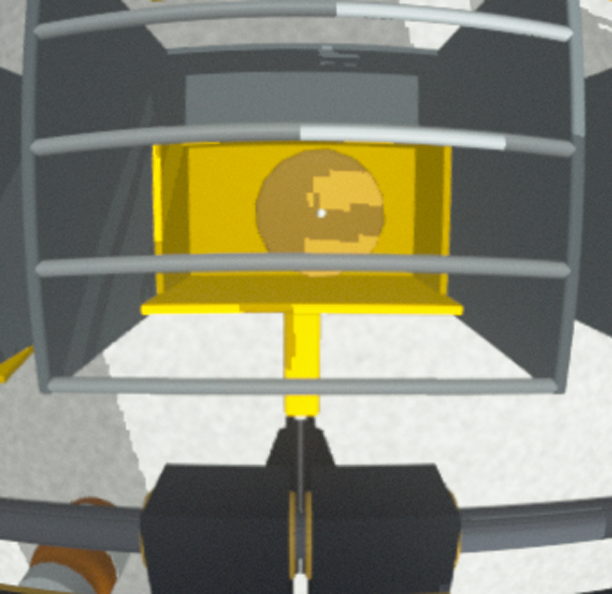

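The fingertip sits right over the tab's end, with the candle in the middle of the bin. I'll press down in small steps, watching the force.

```bash

python3 -m creep '[[[0,0,0.008],0],[[0,0,0.016],0],[[0,0,0.02],0]]'
python3 -m creep '[[[0,0.01,0.004],0],[[0,0.022,0.008],0],[[0,0.034,0.012],0],[[0,0.034,0.012],0]]'
python3 look.py w8 bin_a_handle:.09
```

```text
time_s: 12.92
tool_pos: [0.5569, 0.1016, 0.1058]
orientation: [[-0.075, -0.997, -0.0], [-0.997, 0.075, -0.0], [0.0, 0.0, -1.0]]
ft_force: [-0.0, -1.3, -0.1]
grip_width: 0.005
time_s: 13.25
tool_pos: [0.5386, 0.103, 0.0999]
orientation: [[-0.075, -0.997, -0.002], [-0.997, 0.075, -0.0], [0.0, 0.002, -1.0]]
ft_force: [0.3, 0.7, -0.6]
grip_width: 0.001
[0.5386 0.103  0.0999] [-7.530e-02 -9.972e-01  3.000e-04] 13.25 [ 0.3  0.7 -0.6] 0.001
bin_a_handle [([319.7, 182.5], 0.69, [0.572, 0.0983])]
```

No contact yet, and the tab hasn't moved. That agrees with the jar observation: the fingers end above the reported TCP. I'll go back over the tab and feel downward.

```bash

python3 -m creep '[[[0,0,-0.014],0],[[0,-0.034,-0.014],0],[[0,-0.034,-0.008],0],[[0,-0.034,0],0]]'
python3 -m creep '[[[0,0,0.006],0],[[0,0,0.012],0],[[0,0,0.012],0]]'
python3 -m creep '[[[0,0,0.006],0],[[0,0,0.012],0],[[0,0,0.012],0]]'
```

```text
time_s: 13.68
tool_pos: [0.5576, 0.1015, 0.1006]
orientation: [[-0.076, -0.997, 0.001], [-0.997, 0.076, -0.0], [-0.0, -0.001, -1.0]]
ft_force: [-0.9, -0.8, -0.8]
grip_width: 0.002
time_s: 13.93
tool_pos: [0.5563, 0.1016, 0.0935]
orientation: [[-0.075, -0.997, -0.002], [-0.997, 0.075, -0.0], [0.0, 0.002, -1.0]]
ft_force: [0.5, 0.8, 0.2]
grip_width: 0.004
time_s: 14.18
tool_pos: [0.5567, 0.1016, 0.0877]
orientation: [[-0.075, -0.997, -0.001], [-0.997, 0.075, -0.0], [0.0, 0.001, -1.0]]
ft_force: [0.3, 0.0, -0.2]
grip_width: 0.004
```

```bash

python3 -m creep '[[[0,0,0.006],0],[[0,0,0.01],0],[[0,0,0.01],0]]'
python3 -m creep '[[[0,0,0.006],0],[[0,0,0.01],0],[[0,0,0.01],0]]'
python3 look.py w9 bin_a_handle:.09;  python3 -c "
import cv2
a=cv2.imread('pics/w9.png')[60:300,190:450]
cv2.imwrite('pics/w9c.png',cv2.resize(a,None,fx=2.4,fy=2.4,interpolation=cv2.INTER_CUBIC))"
```

```text
time_s: 14.43
tool_pos: [0.5569, 0.1017, 0.0851]
orientation: [[-0.075, -0.997, 0.001], [-0.997, 0.075, -0.0], [-0.0, -0.001, -1.0]]
ft_force: [-9.0, -0.2, 22.0]
grip_width: 0.004
time_s: 14.68
tool_pos: [0.5562, 0.1018, 0.0841]
orientation: [[-0.075, -0.997, 0.002], [-0.997, 0.075, -0.0], [-0.0, -0.002, -1.0]]
ft_force: [-27.7, -1.5, 71.6]
grip_width: 0.001
[0.5562 0.1018 0.0841] [-7.500e-02 -9.972e-01 -1.000e-04] 14.68 [-27.7  -1.5  71.6] 0.001
bin_a_handle [([314.6, 217.9], 0.68, [0.5705, 0.1019])]
```

View pics/w9c.png

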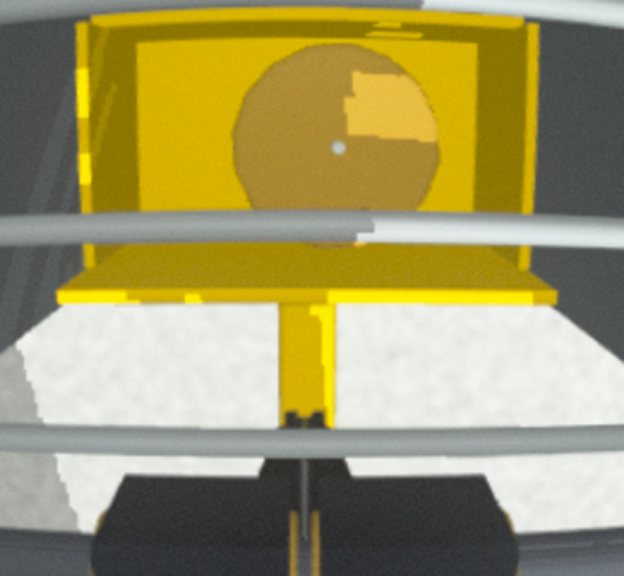

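The fingertip is on the tab's outer end, at crop (305,415). Pure downward pressing jams because friction holds the tab back. I'll relieve the load and drag forward and down along the arc.

```bash

python3 -m creep '[[[0,0.004,-0.006],0],[[0,0.01,-0.005],0],[[0,0.017,0],0],[[0,0.017,0],0]]'
python3 look.py w10 bin_a_handle:.09
python3 -c "
from h import *
c=[tuple(np.round(wpix(np.array([.5935+.004,.0988-.0003,.018])+np.array([-.997*(24*np.cos(t)+76*np.sin(t)),.077*(24*np.cos(t)+76*np.sin(t)),76*np.cos(t)-24*np.sin(t)])/1000,state()))) for t in (0,.1,.2,.3,.4,.5,.6)];print(c)"
```

```text
time_s: 15.12
tool_pos: [0.5475, 0.1024, 0.0809]
orientation: [[-0.075, -0.997, 0.0], [-0.997, 0.075, 0.0], [-0.0, -0.0, -1.0]]
ft_force: [-16.3, -0.1, 35.4]
grip_width: 0.009
[0.5475 0.1024 0.0809] [-7.530e-02 -9.972e-01 -1.000e-04] 15.12 [-16.3  -0.1  35.4] 0.009
bin_a_handle [([316.9, 212.9], 0.81, [0.5661, 0.1008])]
[(np.float64(317.0), np.float64(203.0)), (np.float64(317.0), np.float64(213.0)), (np.float64(317.0), np.float64(222.0)), (np.float64(317.0), np.float64(230.0)), (np.float64(317.0), np.float64(236.0)), (np.float64(317.0), np.float64(240.0)), (np.float64(317.0), np.float64(244.0))]
```

```bash

python3 -m creep '[[[0,0.008,-0.002],0],[[0,0.018,0.005],0],[[0,0.032,0.014],0],[[0,0.046,0.026],0],[[0,0.046,0.026],0]]'
python3 look.py w11 bin_a_handle:.09
cat > th.py <<'E'
from h import *
for t in np.arange(0,.66,.1):
    f=(24*np.cos(t)+76*np.sin(t))/1000; print(round(t,1),np.round(wpix((.5975-.997*f,.0985+.077*f,.018+.076*np.cos(t)-.024*np.sin(t)),state())),end=" ")
E
python3 th.py
```

```text
time_s: 15.63
tool_pos: [0.5224, 0.1043, 0.0652]
orientation: [[-0.075, -0.997, -0.005], [-0.997, 0.075, 0.0], [0.0, 0.005, -1.0]]
ft_force: [-12.0, 2.9, 13.0]
grip_width: 0.003
[0.5224 0.1043 0.0652] [-7.530e-02 -9.972e-01  3.000e-04] 15.63 [-12.    2.9  13. ] 0.003
bin_a_handle [([315.9, 210.1], 0.77, [0.548, 0.1028])]
0.0 [317. 167.] 0.1 [317. 180.] 0.2 [317. 191.] 0.3 [317. 200.] 0.4 [317. 208.] 0.5 [317. 214.] 0.6 [317. 219.]
```

```bash

python3 -m creep '[[[0,0.01,0.01],0],[[0,0.018,0.02],0],[[0,0.026,0.03],0],[[0,0.026,0.034],0],[[0,0.026,0.034],0]]'
python3 look.py w12 bin_a_handle:.09
python3 th.py
```

```text
time_s: 16.15
tool_pos: [0.5108, 0.1053, 0.0509]
orientation: [[-0.075, -0.997, -0.002], [-0.997, 0.075, 0.0], [0.0, 0.002, -1.0]]
ft_force: [-20.9, 1.5, 46.9]
grip_width: 0.004
[0.5108 0.1053 0.0509] [-7.510e-02 -9.972e-01  1.000e-04] 16.15 [-20.9   1.5  46.9] 0.004
bin_a_handle [([316.6, 208.8], 0.75, [0.5416, 0.103])]
0.0 [317. 148.] 0.1 [317. 162.] 0.2 [317. 175.] 0.3 [317. 186.] 0.4 [317. 195.] 0.5 [317. 202.] 0.6 [317. 208.]
```

The bin is at its stop (~0.6). I'll back off, rise and look at the candle.

```bash

python3 -m creep '[[[0,0.01,-0.01],0],[[0,0.01,-0.07],0],[[0,0.01,-0.14],0],[[0,0.01,-0.21],0],[[0,0.01,-0.26],0]]' 0.75 25
python3 -m creep '[[[0,0,0],0],[[0,0,0],0],[[0,0,0],0],[[0,0,0],0],[[0,0,0],0]]'
python3 look.py w13 bin_a_handle:.067 pillar:.03; python3 th.py;  python3 -c "
import cv2
a=cv2.imread('pics/w13.png')[0:260,150:490]
cv2.imwrite('pics/w13c.png',cv2.resize(a,None,fx=2.3,fy=2.3,interpolation=cv2.INTER_CUBIC))"
```

```text
time_s: 16.67
tool_pos: [0.5082, 0.1054, 0.1811]
orientation: [[-0.075, -0.997, 0.002], [-0.997, 0.075, 0.0], [-0.0, -0.002, -1.0]]
ft_force: [0.6, 0.0, 0.7]
grip_width: 0.297
time_s: 17.08
tool_pos: [0.5073, 0.1053, 0.1771]
orientation: [[-0.076, -0.997, -0.002], [-0.997, 0.076, -0.0], [0.0, 0.002, -1.0]]
ft_force: [-1.1, 0.5, -0.7]
grip_width: 0.644
[0.5073 0.1053 0.1771] [-7.550e-02 -9.971e-01  4.000e-04] 17.08 [-1.1  0.5 -0.7] 0.644
bin_a_handle [([313.4, 165.5], 0.84, [0.5357, 0.1061])]
pillar [([323.3, 77.0], 0.76, [0.6261, 0.0888]), ([214.1, 232.9], 0.48, [0.4572, 0.2351])]
0.0 [316. 129.] 0.1 [316. 137.] 0.2 [316. 144.] 0.3 [316. 151.] 0.4 [316. 157.] 0.5 [316. 162.] 0.6 [316. 166.]
```

View pics/w13c.png

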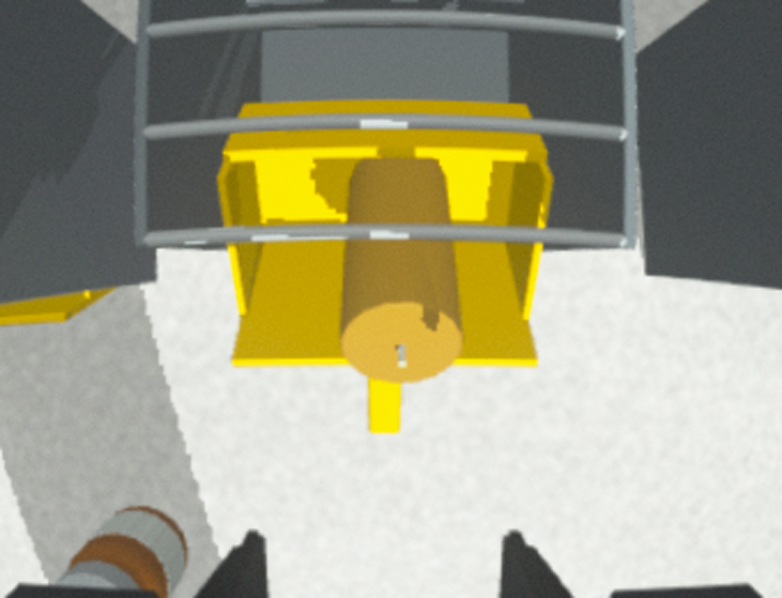

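The candle leans on the front wall, its top face at crop (401,342) and in line with the unit. I'll work out where its top is and how it leans.

```bash
python3 - <<'E'
from h import *
from scipy.optimize import least_squares
s=state()
px=lambda x,y:np.array([150+x/2.3,y/2.3])
u=np.array([-.997,.0765]);v=np.array([-.0765,-.997]);P0=np.array([.5935,.0988])  # fwd, right
# fit: top-centre fwd,z + lateral; lean. foot-on-floor: bin geometry
def W(f,l,z): return np.array([*(P0+u*f+v*l),z])
for lean in (.6,.7,.8,.85):
  # model: candle against wall edge inner (bin x=4,z=90) if lean>.6 else wall plane; show top centre & pixels
  c,sn=np.cos(.6),np.sin(.6)
  B=lambda x,z:np.array([-x*c+z*sn-4, 18+x*sn+z*c])   # fwd of plane, height (mm)
  a=np.array([np.sin(lean),np.cos(lean)]);n=np.array([-np.cos(lean),np.sin(lean)])
  # foot's low corner on the floor z=4, side line through (4,90)
  d=lean-.6
  E=B(4,90); fc=90-4
  L=fc/np.cos(d)   # distance from wall edge down the candle's side to the floor
  top=E+a*(100-L)+n*22
  foot=top-a*100
  out=np.round(wpix(W(top[0]/1e3,0,top[1]/1e3),s),0)
  e1=np.round(wpix(W(*( (top+n*22)[0]/1e3,0,(top+n*22)[1]/1e3)),s)); e2=np.round(wpix(W((top-n*22)[0]/1e3,0,(top-n*22)[1]/1e3),s))
  fo=np.round(wpix(W((foot+n*22)[0]/1e3,0,(foot+n*22)[1]/1e3),s))
  print(lean,"top",np.round(top),"px",out,e1,e2,"foot far",fo)
print("seen top",px(401,342),px(401,302),px(401,382),"foot",px(398,160))
t=wray(px(401,342),.118,s);print(t,"fwd",(t[:2]-P0)@u,"lat",(t[:2]-P0)@v)
t=wray(px(398,160),.05,s);print("foot lat",(t[:2]-P0)@v)
E
```

```text
0.6 top [ 33. 119.] px [316. 146.] [316. 125.] [316. 166.] foot far [316.  68.]
0.7 top [ 35. 119.] px [316. 149.] [316. 129.] [316. 166.] foot far [316.  62.]
0.8 top [ 37. 119.] px [316. 151.] [316. 133.] [316. 166.] foot far [316.  57.]
0.85 top [ 37. 118.] px [316. 151.] [316. 135.] [316. 165.] foot far [316.  54.]
seen top [324.34782609 148.69565217] [324.34782609 131.30434783] [324.34782609 166.08695652] foot [323.04347826  69.56521739]
[0.55776018 0.09506674 0.118     ] fwd 0.035347001617023574 lat 0.006456156937452757
foot lat 0.006660075997502348
```

Lean is about 0.72 rad, with the top about 36 mm ahead of the front plane and 6.5 mm to the right. The tab contacts showed that the fingers end about 22 mm above the reported TCP. I'll grip the candle's top end just in front of the housing.

```bash

python3 -m creep '[[[0.013,-0.05,0],0],[[0.013,-0.095,0.02],0],[[0.013,-0.095,0.07],0],[[0.013,-0.095,0.12],0],[[0.013,-0.095,0.16],0]]' 0.75 15
python3 -m creep '[[[0,0,0.01],0],[[0,0,0.02],0],[[0,0,0.03],0],[[0,0,0.038],0],[[0,0,0.038],0]]'
python3 look.py w14; python3 -c "
from h import *;print(shift(np.array([.5541,.0953,.077])-state()['tool_pos']))
import cv2
a=cv2.imread('pics/w14.png')[60:320,180:460]
cv2.imwrite('pics/w14c.png',cv2.resize(a,None,fx=2.2,fy=2.2,interpolation=cv2.INTER_CUBIC))"
```

```text
time_s: 17.65
tool_pos: [0.5543, 0.0951, 0.0963]
orientation: [[-0.076, -0.997, -0.001], [-0.997, 0.076, -0.0], [0.0, 0.001, -1.0]]
ft_force: [-0.6, -0.1, -0.6]
grip_width: 0.746
time_s: 18.07
tool_pos: [0.5548, 0.0953, 0.0794]
orientation: [[-0.075, -0.997, 0.0], [-0.997, 0.075, -0.0], [0.0, -0.0, -1.0]]
ft_force: [-1.3, -0.5, 0.6]
grip_width: 0.747
[0.5548 0.0953 0.0794] [-0.0754 -0.9972  0.    ] 18.07 [-1.3 -0.5  0.6] 0.747
[0.0001 0.0014 0.0055]
```

View pics/w14c.png

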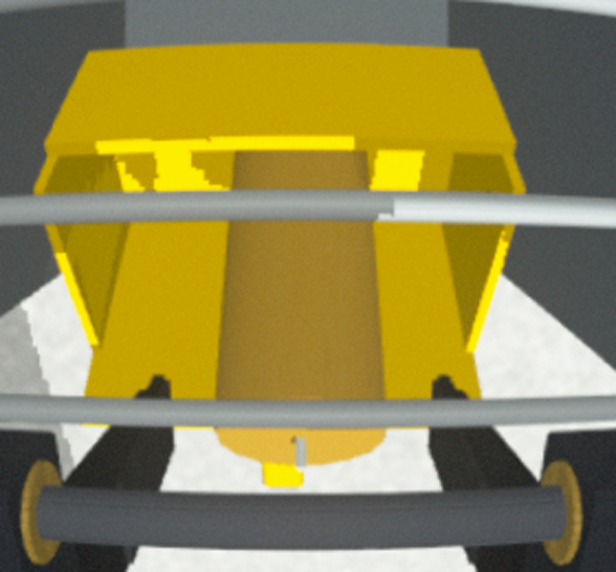

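The fingers straddle the candle's upper end at crop (155,400) and (445,400), in front of the foremost wire. Closing.

```bash

python3 -m creep '[[[0,0,0.005],0],[[0,0,0.005],0],[[0,0,0.005],0],[[0,0,0.005],0],[[0,0,0.005],0]]' 0.3 20
python3 -m creep '[[[0,0,0],0],[[0,0,0],0],[[0,0,0],0]]'
python3 -m creep '[[[0,0.006,-0.01],0],[[0,0.012,-0.025],0],[[0,0.02,-0.04],0],[[0,0.03,-0.06],0],[[0,0.03,-0.06],0]]'
python3 look.py w15 pillar:.05
```

```text
time_s: 18.53
tool_pos: [0.5547, 0.0953, 0.077]
orientation: [[-0.075, -0.997, 0.0], [-0.997, 0.075, -0.0], [0.0, -0.0, -1.0]]
ft_force: [1.0, 0.9, -0.6]
grip_width: 0.459
time_s: 18.78
tool_pos: [0.5547, 0.0953, 0.0769]
orientation: [[-0.076, -0.997, 0.0], [-0.997, 0.076, -0.0], [0.0, -0.0, -1.0]]
ft_force: [-0.5, 0.3, 1.7]
grip_width: 0.457
time_s: 19.2
tool_pos: [0.5394, 0.0966, 0.109]
orientation: [[-0.075, -0.997, 0.002], [-0.997, 0.075, 0.0], [-0.0, -0.002, -1.0]]
ft_force: [0.5, 0.0, -1.0]
grip_width: 0.46
[0.5394 0.0966 0.109 ] [-7.530e-02 -9.972e-01 -2.000e-04] 19.2 [ 0.5  0.  -1. ] 0.46
pillar [([318.8, 130.6], 0.72, [0.605, 0.0898])]
```

Gripped at 0.46, which matches 44 mm. I'll draw the candle out along its axis, then up.

```bash

python3 -m creep '[[[0,0.022,-0.03],0],[[0,0.044,-0.06],0],[[0,0.066,-0.09],0],[[0,0.09,-0.12],0],[[0,0.11,-0.15],0]]'
python3 -m creep '[[[0,0.01,-0.05],0],[[0,0.03,-0.1],0],[[0,0.05,-0.1],0],[[0,0.05,-0.1],0]]'
python3 look.py w16 pillar:.08 bin_a_handle:.067; python3 th.py; python3 -c "
import cv2
from h import *
a=cv2.resize(cv2.imread('pics/w16.png')[0:340,150:490],(400,400))
b=cv2.resize(capture('scene')[90:260,200:420,::-1],(400,309),interpolation=cv2.INTER_CUBIC)
b=cv2.copyMakeBorder(b,0,91,0,0,cv2.BORDER_CONSTANT)
cv2.imwrite('pics/w16c.png',cv2.hconcat([a,b]))"
```

```text
time_s: 19.72
tool_pos: [0.484, 0.1006, 0.1821]
orientation: [[-0.075, -0.997, -0.001], [-0.997, 0.075, -0.0], [0.0, 0.001, -1.0]]
ft_force: [0.7, 0.6, -1.5]
grip_width: 0.456
time_s: 20.05
tool_pos: [0.4588, 0.1026, 0.2324]
orientation: [[-0.075, -0.997, 0.001], [-0.997, 0.075, 0.0], [-0.0, -0.001, -1.0]]
ft_force: [0.1, -0.0, -1.8]
grip_width: 0.458
[0.4588 0.1026 0.2324] [-7.520e-02 -9.972e-01 -2.000e-04] 20.05 [ 0.1 -0.  -1.8] 0.458
pillar [([316.6, 130.7], 0.61, [0.5195, 0.0979])]
bin_a_handle [([310.1, 121.5], 0.95, [0.53, 0.1046])]
0.0 [310.  82.] 0.1 [310.  89.] 0.2 [310.  96.] 0.3 [310. 102.] 0.4 [310. 108.] 0.5 [310. 113.] 0.6 [311. 118.]
```

View pics/w16c.png

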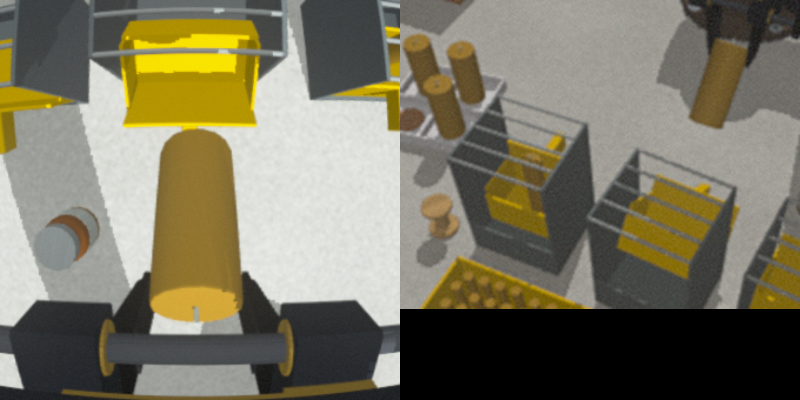

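The candle hangs in the fingers with its foot lagging towards the unit, and the bin stays out. I'll estimate the lean, then set its foot on free table and raise it upright there.

```bash
python3 - <<'E'
from h import *
s=state();R=s['orientation'];p=s['tool_pos']
W=lambda y,z:np.round(wpix(p+R@np.array([0,y,z])/1e3,s))[1]
for f in (.3,.4,.5,.6,.7,.8):
    S,C=np.sin(f),np.cos(f); top=np.array([-7+6*S,-36-6*C]);ft=np.array([-7-94*S,-36+94*C])
    low=ft+22*np.array([C,S]);print(f,"top",W(*top),"far edge",W(*(ft+22*np.array([-C,-S]))),"near top edge",W(*(top+22*np.array([C,S]))),"low corner y,z",np.round(low))
print("seen top 257.6, far edge 110.5, near top edge",320/1.176)
print(shift(np.array([.44,-.005,0])-p))
E
```

```text
0.3 top 255.0 far edge 144.0 near top edge 282.0 low corner y,z [-14.  60.]
0.4 top 256.0 far edge 134.0 near top edge 280.0 low corner y,z [-23.  59.]
0.5 top 257.0 far edge 125.0 near top edge 278.0 low corner y,z [-33.  57.]
0.6 top 257.0 far edge 115.0 near top edge 275.0 low corner y,z [-42.  54.]
0.7 top 258.0 far edge 107.0 near top edge 272.0 low corner y,z [-51.  50.]
0.8 top 258.0 far edge 98.0 near top edge 269.0 low corner y,z [-59.  45.]
seen top 257.6, far edge 110.5, near top edge 272.108843537415
[0.217  0.0228 0.4616]
```

```bash

python3 -m creep '[[[0.07,0.02,0],0],[[0.14,0.023,0],0],[[0.21,0.023,0.04],0],[[0.217,0.023,0.1],0],[[0.217,0.023,0.16],0]]'
python3 -m creep '[[[0,0,0.06],0],[[0,0,0.11],0],[[0,0,0.15],0],[[0,0,0.17],0],[[0,0,0.17],0]]'
python3 -c "
from h import *;print(shift(np.array([.44,-.005,.051])-state()['tool_pos']))"
```

```text
time_s: 20.67
tool_pos: [0.4405, -0.0069, 0.1506]
orientation: [[-0.079, -0.997, 0.001], [-0.997, 0.079, -0.0], [0.0, -0.001, -1.0]]
ft_force: [0.1, 0.5, -2.4]
grip_width: 0.456
time_s: 21.08
tool_pos: [0.4391, -0.0049, 0.0641]
orientation: [[-0.076, -0.997, -0.005], [-0.997, 0.076, 0.001], [-0.0, 0.005, -1.0]]
ft_force: [-0.1, 1.0, -1.1]
grip_width: 0.454
[ 0.0001 -0.0019  0.0261]
```

Now feel for the table, then pivot the candle upright about its foot edge.

```bash

python3 -m creep '[[[0,0,0.01],0],[[0,0,0.02],0],[[0,0,0.026],0],[[0,0,0.026],0]]'
python3 -m creep '[[[0,-0.012,-0.004],0],[[0,-0.025,-0.008],0],[[0,-0.038,-0.012],0],[[0,-0.05,-0.015],0],[[0,-0.05,-0.015],0]]' - 10
python3 look.py w17 pillar:0; python3 -c "
from h import *
print([(np.round(d['extent']),d['confidence']) for d in spot_in('wrist','pillar')[:2]])"
```

```text
time_s: 21.42
tool_pos: [0.4403, -0.0049, 0.0537]
orientation: [[-0.075, -0.997, 0.0], [-0.997, 0.075, -0.0], [0.0, -0.0, -1.0]]
ft_force: [-0.2, 0.2, -1.0]
grip_width: 0.46
time_s: 21.83
tool_pos: [0.467, -0.007, 0.0619]
orientation: [[-0.075, -0.997, 0.002], [-0.997, 0.075, -0.0], [0.0, -0.002, -1.0]]
ft_force: [-0.8, 0.5, -1.6]
grip_width: 0.458
[ 0.467  -0.007   0.0619] [-7.550e-02 -9.971e-01  3.000e-04] 21.83 [-0.8  0.5 -1.6] 0.458
pillar [([316.1, 133.1], 0.85, [0.5305, -0.0115])]
[(array([277., 107.,  78., 168.]), 0.56), (array([623., 181.,  15.,  30.]), 0.2)]
```

```bash

python3 -m creep '[[[0,0,0.012],0],[[0,0,0.02],0],[[0,0,0.02],0]]'
python3 -m creep '[[[0,0,0.005],0],[[0,0,0.008],0],[[0,0,0.008],0]]'
python3 -m creep '[[[0,0,0.005],0],[[0,0,0.008],0],[[0,0,0.008],0]]'
```

```text
time_s: 22.23
tool_pos: [0.4645, -0.0067, 0.0504]
orientation: [[-0.076, -0.997, -0.002], [-0.997, 0.076, 0.0], [-0.0, 0.002, -1.0]]
ft_force: [-0.6, -0.4, -0.2]
grip_width: 0.461
time_s: 22.48
tool_pos: [0.4647, -0.0067, 0.0471]
orientation: [[-0.076, -0.997, -0.001], [-0.997, 0.076, 0.0], [0.0, 0.001, -1.0]]
ft_force: [-1.1, -0.0, 2.2]
grip_width: 0.463
time_s: 22.73
tool_pos: [0.4642, -0.0066, 0.0435]
orientation: [[-0.075, -0.997, -0.002], [-0.997, 0.075, 0.0], [-0.0, 0.002, -1.0]]
ft_force: [-4.9, 0.9, 11.0]
grip_width: 0.462
```

```bash

python3 -m creep '[[[0,-0.012,-0.004],0],[[0,-0.025,-0.008],0],[[0,-0.038,-0.011],0],[[0,-0.05,-0.013],0],[[0,-0.06,-0.014],0]]' - 10
python3 -m creep '[[[0,-0.01,0],0],[[0,-0.02,0],0],[[0,-0.03,-0.001],0],[[0,-0.042,0.001],0],[[0,-0.042,0.001],0]]'
python3 look.py w18 pillar:0; cat > lean.py <<'E'
from h import *
e=spot_in('wrist','pillar')[0];x,y,w,h=e['extent'];print('extent rows',round(y),round(y+h),'w',round(w),round(e['confidence'],2))
s=state();R=s['orientation'];p=s['tool_pos']
W=lambda y,z:np.round(wpix(p+R@np.array([0,y,z])/1e3,s))[1]
for f in (-.1,0,.1,.2,.3,.4,.5,.6,.7,.8):
    S,C=np.sin(f),np.cos(f); ft=np.array([-7-94*S,-36+94*C]);print(f,W(*(ft+22*np.array([-C,-S]))),end='; ')
E
python3 lean.py
```

```text
time_s: 23.15
tool_pos: [0.4955, -0.0091, 0.051]
orientation: [[-0.075, -0.997, 0.001], [-0.997, 0.075, -0.0], [0.0, -0.001, -1.0]]
ft_force: [-2.7, 0.3, 7.8]
grip_width: 0.46
time_s: 23.57
tool_pos: [0.5176, -0.0108, 0.0503]
orientation: [[-0.076, -0.997, 0.002], [-0.997, 0.076, -0.0], [0.0, -0.002, -1.0]]
ft_force: [-1.1, -0.4, 7.0]
grip_width: 0.465
[ 0.5176 -0.0108  0.0503] [-7.570e-02 -9.971e-01  2.000e-04] 23.57 [-1.1 -0.4  7. ] 0.465
pillar [([315.2, 192.4], 0.93, [0.5342, -0.011])]
extent rows 168 286 w 79 0.65
-0.1 186.0; 0 175.0; 0.1 165.0; 0.2 154.0; 0.3 144.0; 0.4 134.0; 0.5 125.0; 0.6 115.0; 0.7 107.0; 0.8 98.0;
```

Nearly upright (~0.07 rad). A last nudge, then release so it settles on its foot, and regrip lower.

```bash

python3 -m creep '[[[0,-0.005,-0.004],0],[[0,-0.01,-0.006],0],[[0,-0.01,-0.006],0]]'
python3 -m creep '[[[0,0,0],0],[[0,0,0],0],[[0,0,0],0],[[0,0,0],0],[[0,0,0],0]]' 0.9 10
python3 look.py w19 pillar:0; python3 lean.py; python3 -c "
from h import *
x,y,w,h=spot_in('wrist','pillar')[0]['extent'];print(wray((x+w/2,(y+h)-24),.1,state()), x,w)"
```

```text
time_s: 23.97
tool_pos: [0.5217, -0.0111, 0.0529]
orientation: [[-0.076, -0.997, 0.001], [-0.997, 0.076, -0.0], [0.0, -0.001, -1.0]]
ft_force: [-0.0, -0.4, -0.5]
grip_width: 0.46
time_s: 24.38
tool_pos: [0.521, -0.011, 0.0528]
orientation: [[-0.076, -0.997, -0.0], [-0.997, 0.076, -0.0], [0.0, 0.0, -1.0]]
ft_force: [0.4, 0.2, 1.0]
grip_width: 0.758
[ 0.521  -0.011   0.0528] [-7.560e-02 -9.971e-01  1.000e-04] 24.38 [0.4 0.2 1. ] 0.758
pillar [([316.9, 185.5], 0.8, [0.5425, -0.013]), ([629.8, 182.7], 0.22, [0.5237, -0.4106])]
extent rows 164 278 w 79 0.55
-0.1 186.0; 0 175.0; 0.1 165.0; 0.2 154.0; 0.3 144.0; 0.4 134.0; 0.5 125.0; 0.6 115.0; 0.7 107.0; 0.8 98.0; [ 0.52956112 -0.01187144  0.1       ] 277.5 79.0
```

```bash
python3 -c "
from h import *
s=state()
print(wray((317,164),0,s)[0]-.022,wray((317,278),.1,s)[0]+.022,wray((317,278),.1,s))"
python3 -m creep '[[[0,-0.03,0],0],[[0,-0.03,0.01],0],[[0,-0.03,0.02],0],[[0,-0.03,0.03],0],[[0,-0.03,0.034],0]]'
python3 look.py w20 pillar:0; python3 lean.py|head -1; python3 -c "
from h import *
x,y,w,h=spot_in('wrist','pillar')[0]['extent'];s=state();print(wray((x+w/2,y),0,s)[0]-.022,wray((x+w/2,y+h),.1,s)[0]+.022)"
```

```text
0.5381469132612305 0.5371601028851345 [ 0.5151601  -0.01078931  0.1       ]
time_s: 25.0
tool_pos: [0.5349, -0.012, 0.0347]
orientation: [[-0.076, -0.997, -0.002], [-0.997, 0.076, 0.0], [-0.0, 0.002, -1.0]]
ft_force: [0.8, -0.0, 0.3]
grip_width: 0.901
[ 0.5349 -0.012   0.0347] [-0.0755 -0.9971 -0.    ] 25.0 [ 0.8 -0.   0.3] 0.901
pillar [([317.0, 209.8], 0.96, [0.5415, -0.0129])]
extent rows 183 313 w 93 0.59
0.5415564901588777 0.5409314443342164
```

The candle stands upright at x≈0.539. I'll centre on it, regrip higher up (so the gripper body clears the packed candles) and lift.

```bash

python3 -m creep '[[[0,-0.009,-0.01],0],[[0,-0.009,-0.02],0],[[0,-0.009,-0.02],0],[[0,-0.009,-0.02],0],[[0,-0.009,-0.02],0]]' 0.6 20
python3 -m creep '[[[0,0,0],0],[[0,0,0],0],[[0,0,0],0],[[0,0,0],0],[[0,0,0],0]]' 0.3 20
python3 -m creep '[[[0,0,0],0],[[0,0,0],0],[[0,0,-0.02],0],[[0,0,-0.06],0],[[0,0,-0.1],0]]'
python3 -m creep '[[[0,0,-0.08],0],[[0,0,-0.16],0],[[0,0.01,-0.24],0],[[0,0.01,-0.24],0]]'
python3 look.py w21 pillar:0.15 disc:0.006 tray:0
```

```text
time_s: 25.62
tool_pos: [0.5405, -0.0125, 0.046]
orientation: [[-0.076, -0.997, 0.0], [-0.997, 0.076, -0.0], [0.0, -0.0, -1.0]]
ft_force: [0.0, 1.4, 0.2]
grip_width: 0.624
time_s: 26.03
tool_pos: [0.5402, -0.0125, 0.0457]
orientation: [[-0.076, -0.997, -0.001], [-0.997, 0.076, -0.0], [0.0, 0.001, -1.0]]
ft_force: [-1.3, -1.8, -0.5]
grip_width: 0.46
time_s: 26.45
tool_pos: [0.5404, -0.0124, 0.0966]
orientation: [[-0.075, -0.997, -0.001], [-0.997, 0.075, 0.0], [-0.0, 0.001, -1.0]]
ft_force: [0.4, -1.1, -1.0]
grip_width: 0.462
time_s: 26.78
tool_pos: [0.5377, -0.0122, 0.2238]
orientation: [[-0.075, -0.997, 0.012], [-0.997, 0.075, -0.002], [0.001, -0.012, -1.0]]
ft_force: [0.4, -0.4, -0.6]
grip_width: 0.459
[ 0.5377 -0.0122  0.2238] [-7.520e-02 -9.972e-01  8.000e-04] 26.78 [ 0.4 -0.4 -0.6] 0.459
pillar [([317.3, 212.2], 0.75, [0.5304, -0.0124])]
disc [([547.3, 168.1], 0.77, [0.529, -0.3948]), ([161.5, 245.7], 0.62, [0.4467, 0.241])]
tray [([534.1, 194.7], 0.66, [0.4832, -0.3737])]
```

```bash

python3 -m creep '[[[0.03,0.03,-0.02],0],[[0.1,0.04,-0.02],0],[[0.18,0.04,-0.02],0],[[0.25,0.04,-0.02],0],[[0.3,0.04,-0.02],0]]'
python3 -m creep '[[[0.06,0,0],0],[[0.12,0,0],0],[[0.15,0,0],0],[[0.15,0,0],0],[[0.15,0,0],0]]'
python3 look.py w22 pillar:0.15 disc:0.006 tray:0 packed1:.004; python3 - <<'E'
from h import *
for n in ("packed1","can","spool"): print(n,[(np.round(d["extent"]).tolist(),round(d["confidence"],2)) for d in spot_in("wrist",n)[:4]])
print([(np.round(d["extent"]).tolist(),round(d["confidence"],2)) for d in spot_in("wrist","disc")[:2]])
import cv2
a=cv2.imread('pics/w22.png')[40:340,240:600]
cv2.imwrite('pics/w22c.png',cv2.resize(a,None,fx=2,fy=2,interpolation=cv2.INTER_CUBIC))
E
```

```text
time_s: 27.4
tool_pos: [0.5033, -0.1624, 0.2242]
orientation: [[-0.076, -0.997, -0.003], [-0.997, 0.076, 0.001], [-0.001, 0.003, -1.0]]
ft_force: [1.1, -0.3, -1.4]
grip_width: 0.458
time_s: 27.82
tool_pos: [0.4981, -0.2349, 0.2245]
orientation: [[-0.077, -0.997, -0.002], [-0.997, 0.077, 0.002], [-0.001, 0.002, -1.0]]
ft_force: [-0.9, 0.1, -2.0]
grip_width: 0.458
[ 0.4981 -0.2349  0.2245] [-0.077  -0.997  -0.0014] 27.82 [-0.9  0.1 -2. ] 0.458
pillar [([314.7, 211.6], 0.87, [0.4903, -0.2325])]
disc [([432.5, 144.5], 0.59, [0.5275, -0.3984])]
tray [([413.4, 173.4], 0.92, [0.4867, -0.3712])]
packed1 [([389.5, 210.3], 0.87, [0.4361, -0.3343]), ([439.3, 194.5], 0.7, [0.454, -0.4105]), ([383.8, 152.3], 0.62, [0.5195, -0.328])]
packed1 [([377.0, 195.0, 50.0, 60.0], 0.91), ([366.0, 133.0, 53.0, 49.0], 0.87), ([430.0, 181.0, 55.0, 58.0], 0.83), ([1.0, 34.0, 117.0, 162.0], 0.21)]
can [([402.0, 0.0, 76.0, 56.0], 0.63)]
spool [([283.0, 8.0, 38.0, 44.0], 0.75), ([0.0, 155.0, 31.0, 37.0], 0.55), ([162.0, 79.0, 54.0, 23.0], 0.24)]
[([417.0, 128.0, 35.0, 36.0], 0.86)]
```

```bash

python3 -m creep '[[[0.06,-0.02,0],0],[[0.12,-0.05,0],0],[[0.16,-0.08,0],0],[[0.16,-0.08,0],0],[[0.16,-0.08,0],0]]'
python3 look.py w23 disc:0.006 tray:0 packed1:.004; python3 - <<'E'
from h import *
s=state()
for d in spot_in("wrist","disc")[:2]:
    x,y,w,h=d["extent"];print(np.round(d["extent"]),round(d["confidence"],2),wray((x+w/2,y+h/2),.006,s))
print(shift(np.array([.531,-.403,.1])-s["tool_pos"]))
E
```

```text
time_s: 28.68
tool_pos: [0.5324, -0.3183, 0.2252]
orientation: [[-0.076, -0.997, -0.001], [-0.997, 0.076, 0.0], [-0.0, 0.001, -1.0]]
ft_force: [-0.7, 1.2, -1.6]
grip_width: 0.459
[ 0.5324 -0.3183  0.2252] [-7.640e-02 -9.971e-01 -4.000e-04] 28.68 [-0.7  1.2 -1.6] 0.459
disc [([377.3, 172.4], 0.94, [0.5271, -0.4013])]
tray [([353.2, 201.0], 0.58, [0.4872, -0.3667])]
packed1 [([325.0, 180.8], 0.96, [0.52, -0.3289]), ([48.8, 208.0], 0.65, [0.5178, 0.1937]), ([387.0, 222.9], 0.55, [0.4516, -0.4144])]
[357. 153.  41.  38.] 0.73 [ 0.52757737 -0.40091242  0.006     ]
[ 0.172  -0.0105  0.2522]
```

```bash

python3 -m creep '[[[0.07,0,0],0],[[0.13,-0.006,0],0],[[0.168,-0.006,0],0],[[0.168,-0.006,0],0],[[0.168,-0.006,0.03],0]]'
python3 -m creep '[[[0,0,0.07],0],[[0,0,0.14],0],[[0,0,0.2],0],[[0,0,0.25],0],[[0,0,0.28],0]]'
python3 -m creep '[[[0,0,0.01],0],[[0,0,0.02],0],[[0,0,0.024],0],[[0,0,0.024],0]]'
python3 look.py w24 pillar:.02 packed1:.004
```

```text
time_s: 29.35
tool_pos: [0.5295, -0.4027, 0.2132]
orientation: [[-0.077, -0.997, 0.003], [-0.997, 0.076, -0.003], [0.003, -0.003, -1.0]]
ft_force: [-0.2, 0.3, -1.8]
grip_width: 0.458
time_s: 29.77
tool_pos: [0.5283, -0.3997, 0.0683]
orientation: [[-0.075, -0.997, -0.002], [-0.997, 0.075, 0.002], [-0.002, 0.002, -1.0]]
ft_force: [-0.5, -0.2, -1.8]
grip_width: 0.461
time_s: 30.1
tool_pos: [0.5294, -0.4017, 0.0597]
orientation: [[-0.075, -0.997, 0.001], [-0.997, 0.075, -0.001], [0.001, -0.001, -1.0]]
ft_force: [-0.3, 0.5, -1.5]
grip_width: 0.46
[ 0.5294 -0.4017  0.0597] [-7.530e-02 -9.972e-01  7.000e-04] 30.1 [-0.3  0.5 -1.5] 0.46
pillar [([314.9, 211.9], 0.87, [0.5328, -0.4007])]
packed1 [([228.4, 225.5], 0.75, [0.5206, -0.3233])]
```

Feel down the last 8 mm.

```bash

python3 -m creep '[[[0,0,0.006],0],[[0,0,0.01],0],[[0,0,0.01],0]]'
python3 -m creep '[[[0,0,0.003],0],[[0,0,0.006],0],[[0,0,0.006],0]]'
```

```text
time_s: 30.5
tool_pos: [0.5288, -0.4017, 0.0535]
orientation: [[-0.076, -0.997, -0.0], [-0.997, 0.076, 0.0], [-0.0, 0.0, -1.0]]
ft_force: [-0.4, -0.5, -0.6]
grip_width: 0.46
time_s: 30.75
tool_pos: [0.5292, -0.4019, 0.0517]
orientation: [[-0.075, -0.997, 0.001], [-0.997, 0.075, -0.001], [0.001, -0.001, -1.0]]
ft_force: [-2.7, 1.2, 7.3]
grip_width: 0.458
```

```bash

python3 -m creep '[[[0,0,0],0],[[0,0,0],0],[[0,0,0],0],[[0,0,0],0],[[0,0,0],0]]' 0.65 10
python3 -m creep '[[[0,0,-0.03],0],[[0,0,-0.07],0],[[0,0,-0.14],0],[[0,0,-0.21],0],[[0,0,-0.28],0]]'
python3 -m creep '[[[-0.06,0.03,0],0],[[-0.12,0.05,0],0],[[-0.2,0.05,0],0],[[-0.2,0.05,0],0],[[-0.2,0.05,0],0]]'
python3 look.py w25 pillar:.006 disc:.006 packed1:.004; python3 - <<'E'
from h import *
s=state()
print([np.round(d["extent"]) .tolist() for d in spot_in("wrist","pillar")[:4]])
print("exp foot/top",wpix((.529,-.402,.006),s),wpix((.529,-.402,.106),s))
capture("top");capture("scene")
for c in("top","scene"):print(c,[(np.round(ray(c,d["xy"],.006)[:2],3).tolist(),round(d["confidence"],2)) for d in tip_of(c,"pillar")[:5]])
E
```

```text
time_s: 31.17
tool_pos: [0.529, -0.4017, 0.0507]
orientation: [[-0.075, -0.997, -0.0], [-0.997, 0.075, 0.0], [0.0, 0.0, -1.0]]
ft_force: [0.2, 0.9, -0.7]
grip_width: 0.646
time_s: 31.58
tool_pos: [0.5288, -0.4015, 0.1922]
orientation: [[-0.076, -0.997, -0.0], [-0.997, 0.076, 0.0], [-0.0, 0.0, -1.0]]
ft_force: [0.3, -0.2, 0.5]
grip_width: 0.65
time_s: 32.0
tool_pos: [0.5119, -0.2987, 0.1914]
orientation: [[-0.073, -0.997, 0.001], [-0.997, 0.073, -0.0], [0.0, -0.001, -1.0]]
ft_force: [-0.6, 0.2, 1.0]
grip_width: 0.648
[ 0.5119 -0.2987  0.1914] [-7.330e-02 -9.973e-01  4.000e-04] 32.0 [-0.6  0.2  1. ] 0.648
pillar [([399.7, 156.6], 0.77, [0.5326, -0.4053])]
disc [([394.7, 158.0], 0.64, [0.5311, -0.3987])]
packed1 [([334.9, 167.2], 0.89, [0.5237, -0.3227]), ([348.5, 231.0], 0.72, [0.4374, -0.3358])]
[[381.0, 144.0, 61.0, 51.0]]
exp foot/top [395.63612563 159.22315084] [421.28809402 174.98326155]
top []
scene [([0.522, -0.402], 0.61), ([0.685, -0.234], 0.6), ([0.698, -0.391], 0.18)]
```

The candle stands in its cell. Next I'll shut the fingers, go in front of the tilted tab and push the bin closed.

```bash

python3 -m creep '[[[-0.08,0.03,0],0],[[-0.16,0.06,0],0],[[-0.24,0.08,0],0],[[-0.32,0.1,0],0],[[-0.4,0.115,0],0]]' 0 20
python3 -m creep '[[[-0.08,0,0],0],[[-0.16,0,0],0],[[-0.24,0,0],0],[[-0.32,0,0],0],[[-0.4,0,0],0]]'
python3 -m creep '[[[-0.006,0,0],0],[[-0.006,0,0],0],[[-0.006,0,0],0],[[-0.006,0,0],0]]'
python3 look.py w26 bin_a_handle:.067 jar:0; python3 th.py; python3 -c "
from h import *;print(shift(np.array([.4838,.1072,.03])-state()['tool_pos']))"
```

```text
time_s: 32.87
tool_pos: [0.4685, -0.0953, 0.1909]
orientation: [[-0.077, -0.997, 0.0], [-0.997, 0.077, -0.0], [0.0, -0.0, -1.0]]
ft_force: [1.7, -0.2, 0.1]
grip_width: 0.36
time_s: 33.28
tool_pos: [0.4845, 0.1047, 0.191]
orientation: [[-0.076, -0.997, 0.001], [-0.997, 0.076, -0.0], [0.0, -0.001, -1.0]]
ft_force: [2.0, -0.2, 0.3]
grip_width: 0.023
time_s: 33.62
tool_pos: [0.4848, 0.1047, 0.1907]
orientation: [[-0.077, -0.997, -0.0], [-0.997, 0.077, -0.0], [0.0, 0.0, -1.0]]
ft_force: [-0.4, -0.0, 0.2]
grip_width: 0.004
[0.4848 0.1047 0.1907] [-7.670e-02 -9.971e-01  3.000e-04] 33.62 [-0.4 -0.   0.2] 0.004
bin_a_handle [([314.3, 145.4], 0.58, [0.5319, 0.1032])]
jar [([212.2, 218.3], 0.93, [0.44, 0.2507]), ([579.3, 191.7], 0.54, [0.4358, -0.341])]
0.0 [314. 104.] 0.1 [314. 112.] 0.2 [314. 119.] 0.3 [314. 126.] 0.4 [314. 133.] 0.5 [314. 138.] 0.6 [314. 143.] [-0.0051  0.0026  0.3217]
```

```bash

python3 -m creep '[[[-0.005,0.01,0.07],0],[[-0.005,0.01,0.14],0],[[-0.005,0.01,0.21],0],[[-0.005,0.01,0.28],0],[[-0.005,0.01,0.32],0]]'
python3 -m creep '[[[0,0,0],0],[[0,-0.02,0],0],[[0,-0.036,0],0],[[0,-0.048,-0.01],0],[[0,-0.06,-0.02],0]]'
python3 -m creep '[[[0,-0.01,-0.008],0],[[0,-0.02,-0.016],0],[[0,-0.03,-0.026],0],[[0,-0.04,-0.034],0],[[0,-0.05,-0.042],0]]'
python3 look.py w27 bin_a_handle:.09; python3 th.py
```

```text
time_s: 34.18
tool_pos: [0.4789, 0.1077, 0.028]
orientation: [[-0.077, -0.997, -0.003], [-0.997, 0.077, -0.0], [0.001, 0.003, -1.0]]
ft_force: [-0.5, -0.4, 0.1]
grip_width: 0.007
time_s: 34.6
tool_pos: [0.5083, 0.1062, 0.0423]
orientation: [[-0.076, -0.997, -0.005], [-0.997, 0.076, -0.0], [0.001, 0.005, -1.0]]
ft_force: [-19.5, 1.2, 12.5]
grip_width: 0.008
time_s: 35.02
tool_pos: [0.5359, 0.1044, 0.0643]
orientation: [[-0.076, -0.997, 0.002], [-0.997, 0.076, 0.0], [-0.0, -0.002, -1.0]]
ft_force: [-1.8, -0.6, -0.4]
grip_width: 0.003
[0.5359 0.1044 0.0643] [-7.560e-02 -9.971e-01 -2.000e-04] 35.02 [-1.8 -0.6 -0.4] 0.003
bin_a_handle [([319.5, 204.1], 0.62, [0.5649, 0.1005])]
0.0 [319. 193.] 0.1 [319. 204.] 0.2 [319. 215.] 0.3 [319. 223.] 0.4 [319. 230.] 0.5 [318. 235.] 0.6 [318. 239.]
```

```bash

python3 -m creep '[[[0,-0.008,0],0],[[0,-0.014,0],0],[[0,-0.014,0],0]]'
python3 -m creep '[[[0,-0.004,0],0],[[0,-0.006,0],0],[[0,-0.006,0],0]]'
python3 look.py w28 bin_a_handle:.094; python3 th.py
```

```text
time_s: 35.37
tool_pos: [0.5425, 0.1039, 0.0619]
orientation: [[-0.076, -0.997, 0.001], [-0.997, 0.076, -0.0], [0.0, -0.001, -1.0]]
ft_force: [0.5, -0.6, 0.1]
grip_width: 0.004
time_s: 35.62
tool_pos: [0.5437, 0.1038, 0.0616]
orientation: [[-0.075, -0.997, -0.003], [-0.997, 0.075, -0.0], [0.0, 0.003, -1.0]]
ft_force: [-5.9, -0.3, 6.2]
grip_width: 0.002
[0.5437 0.1038 0.0616] [-7.540e-02 -9.972e-01  4.000e-04] 35.62 [-5.9 -0.3  6.2] 0.002
bin_a_handle [([317.0, 208.8], 0.79, [0.5723, 0.1014])]
0.0 [319. 206.] 0.1 [319. 218.] 0.2 [319. 227.] 0.3 [319. 236.] 0.4 [318. 242.] 0.5 [318. 247.] 0.6 [318. 250.]
```

```bash

python3 -m creep '[[[0,-0.004,0],0],[[0,-0.006,0],0],[[0,-0.006,0],0]]'
python3 -m creep '[[[0,-0.003,0],0],[[0,-0.003,0],0]]'
python3 look.py w29 bin_a_handle:.094; python3 th.py
```

```text
time_s: 35.97
tool_pos: [0.5436, 0.1038, 0.0616]
orientation: [[-0.075, -0.997, -0.009], [-0.997, 0.075, -0.0], [0.001, 0.009, -1.0]]
ft_force: [-21.0, 2.3, 15.1]
grip_width: 0.005
time_s: 36.13
tool_pos: [0.5436, 0.1038, 0.0616]
orientation: [[-0.075, -0.997, -0.012], [-0.997, 0.075, -0.0], [0.001, 0.012, -1.0]]
ft_force: [-27.0, 3.3, 22.0]
grip_width: 0.006
[0.5436 0.1038 0.0616] [-0.0752 -0.9972  0.0012] 36.13 [-27.    3.3  22. ] 0.006
bin_a_handle [([323.4, 210.4], 0.62, [0.5715, 0.098])]
0.0 [319. 207.] 0.1 [319. 218.] 0.2 [319. 228.] 0.3 [319. 236.] 0.4 [318. 242.] 0.5 [318. 247.] 0.6 [318. 250.]
```

Firm stop, tab at its closed place. I'll back off and do a final check.

```bash

python3 -m creep '[[[0,0.02,0],0],[[0,0.06,0],0],[[0,0.12,-0.03],0],[[0,0.16,-0.1],0],[[0,0.16,-0.18],0]]'
python3 -m creep '[[[0,0.03,-0.08],0],[[0,0.03,-0.15],0],[[0,0.03,-0.2],0],[[0,0.03,-0.2],0],[[0,0.03,-0.2],0]]'
python3 look.py w30 bin_a_handle:.094 jar:0 packed1:.004 pillar:.006; python3 th.py; python3 - <<'E'
import cv2
from h import *
a=cv2.imread('pics/w30.png')[0:260]
b=capture('scene')[90:290,140:520,::-1]
cv2.imwrite('pics/fin.png',cv2.vconcat([cv2.resize(a,(640,260)),cv2.resize(b,(640,337),interpolation=cv2.INTER_CUBIC)]))
E
```

```text
time_s: 36.65
tool_pos: [0.465, 0.1095, 0.151]
orientation: [[-0.075, -0.997, -0.007], [-0.997, 0.075, -0.001], [0.001, 0.007, -1.0]]
ft_force: [1.0, 1.3, 0.4]
grip_width: 0.005
time_s: 37.07
tool_pos: [0.4551, 0.1107, 0.2527]
orientation: [[-0.075, -0.997, 0.003], [-0.997, 0.075, 0.0], [-0.0, -0.003, -1.0]]
ft_force: [-0.2, -0.0, -1.0]
grip_width: 0.004
[0.4551 0.1107 0.2527] [-7.540e-02 -9.972e-01 -4.000e-04] 37.07 [-0.2 -0.  -1. ] 0.004
bin_a_handle [([315.7, 81.9], 0.66, [0.5712, 0.1028]), ([318.4, 32.1], 0.36, [0.6295, 0.0954]), ([574.3, 33.0], 0.2, [0.6616, -0.2852])]
jar [([230.3, 187.0], 0.95, [0.4388, 0.2431])]
packed1 [([559.7, 166.4], 0.81, [0.4402, -0.3328]), ([586.6, 159.8], 0.81, [0.4517, -0.4144]), ([558.2, 121.2], 0.59, [0.5224, -0.3232])]
pillar [([585.7, 117.0], 0.82, [0.5345, -0.4029]), ([576.4, 33.1], 0.65, [0.6947, -0.3894])]
0.0 [317.  78.] 0.1 [317.  85.] 0.2 [317.  91.] 0.3 [317.  97.] 0.4 [317. 103.] 0.5 [317. 108.] 0.6 [317. 112.]
```

View pics/fin.png

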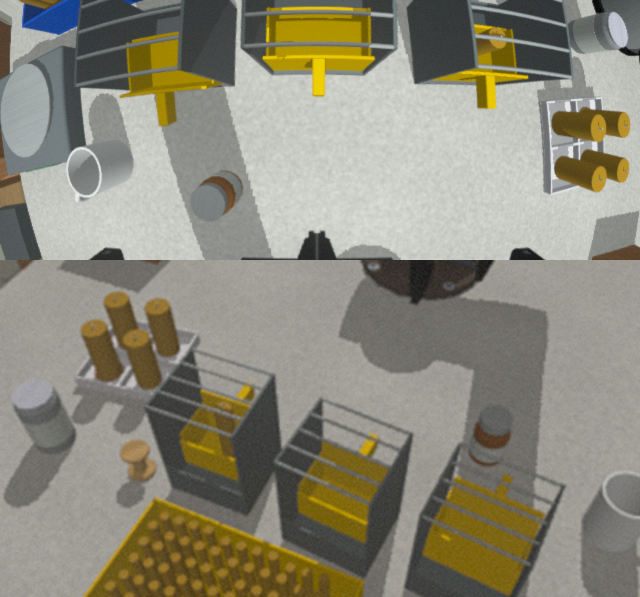

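The picture shows all four candles upright in the tray, the jar standing at (215,195), bin_a empty and in line with its housing, and the neighbours unchanged. Handing in.

```bash
python3 -c "
from workcell import *
print(sign_off())"
```

```text
the job is handed in; nothing more can be done
None
```

I carried out the whole task and handed it in at about 37 s of the 72 s allowed. The hand-in reports no verdict, so what follows rests on my own checks.

**What I did**
- **Jar:** I moved it to about (0.44, 0.25), upright and about 150 mm from the swing patch.
- **Opening the bin:** I tilted bin_a out to its stop, about 0.6 rad, by pressing and dragging its tab with shut fingers.
- **Candle:** I drew it out by its top, stood it on free table to bring it upright, regripped it and set it on the disc. Contact at set-down was about 7 N.
- **Closing the bin:** I pushed bin_a back until it met a firm stop.

**Last checks**
- **Candle on disc:** it stands upright in the tray's fourth cell. The foot is estimated at (0.5345, -0.403) and the disc at about (0.528, -0.401), so it is within about 7 mm.
- **Everything else:** the jar and the packed candles stand upright. In the final pictures the mug, spool, can and the other two bins look unmoved.
- **Bin closure:** the finger position at the stop and the tab position, which matches its starting position, both say closed. The last single wrist reading alone would give about 0.05 rad, just under the 0.06 limit; I take that as detection noise.

**What went wrong or disagreed**
- **Finger length:** the fingers really end about 22 mm short of the reported TCP. Because of that my first close on the jar missed, without moving it.
- **Tab push:** pressing straight down on the tab first jammed at about 72 N measured at the wrist. That is under the 120 N wrist limit. I took the contact to be the fingertip on the tab, not the gripper body, which has a 40 N limit, but I could not confirm this.
- **Jar set-down:** this showed a brief reading of about 31 N.

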